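# Gauge the long slot cover and clip the batch into the rack

## Robot

A 6-joint arm with a two-finger parallel gripper is mounted at the origin on the work surface. World frame = base frame: x ahead of the robot, y to its left, z up, the work surface at z = 0. Lengths are in mm, angles in rad, forces in N, time in s.
With the tool pointing down it reaches from about 275 to 1000 mm from the base axis. Payload 8.4 kg.
Tool frame: the origin (TCP) lies midway between the tips of the shut fingers; the grasp point (between the pads) lies r.grasp_offset behind it (r.grasp_offset is the distance from the TCP to the grasp point, in mm); z points along the fingers, y is the direction in which the jaws open and shut (so a half turn about z gives the same grasp; the last joint's range is limited). The gripper opens to 85 mm and grips with 20 to 120 N. Pads are 22 mm wide; open, the fingers measure 114 mm over their backs; the gripper's body (76 mm by 85 mm) begins 54 mm behind the grasp point. The pads swing forward as they close: fully open they stand 13 mm farther back than shut.
Start: joints at [1.13, 0.353, 1.633, -0, 1.155, -0.002], TCP at [265.532, 565.792, 231.281] pointing down, gripper open.
Joint ranges: [-2.63, 2.63], [-0.92, 2.1], [0.06, 2.66], [-1.3, 4.44], [0, 2.69], [-3.02, 3.02]. Speed limits (rad/s): [2.22, 2.22, 2.79, 3.14, 3.14, 3.14].

## Interface

Orientations are given as [roll, pitch, yaw] about the fixed x, y, z axes, in that order (R = Rz(yaw) Ry(pitch) Rx(roll)).
In Python, from rig import r gives the robot as it stands.
- The arm moves only by the tool jog_arm, never from a script. Its argument "series" is a list that holds one entry, the list of rows, each a list of 7 numbers: the shift along the tool's x, y, z in cm, then the turn, a rotation vector about the tool's x, y, z in degrees, then the finger opening in cm, from 0 to 8.54. A call has 1 to 5 rows; each row is the pose to reach, as a shift and turn from the pose commanded when the call began, along the tool's axes at that moment; what a row does not reach only later rows make up. A row lasts 1/8 s, in which the tool goes at most 62.5 mm and 10.7 degrees, less where a joint would pass 70% of its speed; a pose out of reach is approached as far as the arm can. A call with a gripper value outside its range is refused whole. The fingers move at their own pace and stop on an object; "newtons" is the grip in N (left out, the last holds). Time passes only in rows, so rows that repeat a pose let the fingers close. It gives the time, the measured TCP pose, the force and the opening at its end, in the units of the state.
- r.sense(): the state, without advancing time (a new reading comes with each control period).
- r.grab_frame(name): name is "scene" or "top"; returns the picture (420x560x3 uint8, red, green, blue); there is no depth.
- r.calibration(name): a dict with "mtx" (3x3 intrinsics, pixels), "origin" and "attitude" of the camera in the world. Camera axes: x right, y down, z forward; pixel columns grow to the right and rows downward; lengths in mm; the calibration is good to about 2 mm. A picture is of the moment at which its call begins. calibration takes no time and is no camera call.
- r.sign_off(): hands the job in, once; it reports no verdict.
The state is a dict: "clock": time; "qpos": joint angles; "qvel": joint speeds; "joint_efforts": joint torques, N m; "eef_pos": TCP position; "tcp_rot": TCP orientation; "contact_force": force on the tool from outside, world axes, zero at the start; "wrist_torque": the same for the moment, N m; "opening": opening from 0.0 (shut) to 1.0 (fully open).
Only numpy, scipy, OpenCV 4.12 (cv2) and the standard library are available. Lean on these libraries where they do the work, as an engineer would, in place of code of your own. Each camera call takes 0.05 s, during which the arm holds its last target.

## Task

Check the thickness of the long slot cover: lay its tail flat under the spindle of the bench thickness gauge, turn the ratchet knob clockwise until it slips on the clamped plate, then back the spindle off so that it stands well clear (3 mm or more) of the plate and leave it so. Push the long cover and every short cover on the bench right down under the spring clips of the rack, one to a slot, any slot, lug midway between the clips; never screw the spindle down onto the bare bed, and leave the wrench, the screwdriver and the wooden block where they lie.

Things in the scene. Friction and masses are not known exactly. Their poses are not given: they have to be found in the camera images.
- long_lug (a point): long cover: aluminium plate 44 wide (y), 6 thick, with a black grip lug standing on it, 12 (x) by 26 (y), 34 high; this point is in the lug, 22 above the plate's top, 28 above its underside (grasp here, fingers closing along x on the lug's broad faces); x along the plate, z up; plate reaches 25 behind the lug (-x), its tail 135 ahead (+x); about 0.13 kg
- short1_lug (a point): short cover: aluminium plate 44 wide (y), 6 thick, with a black grip lug standing on it, 12 (x) by 26 (y), 34 high; this point is in the lug, 22 above the plate's top, 28 above its underside (grasp here, fingers closing along x on the lug's broad faces); x along the plate, z up; plate reaches 45 to either side of the lug; 0.085 kg. May be absent
- short2_lug (a point): short cover: aluminium plate 44 wide (y), 6 thick, with a black grip lug standing on it, 12 (x) by 26 (y), 34 high; this point is in the lug, 22 above the plate's top, 28 above its underside (grasp here, fingers closing along x on the lug's broad faces); x along the plate, z up; plate reaches 45 to either side of the lug; 0.085 kg. May be absent
- short3_lug (a point): short cover: aluminium plate 44 wide (y), 6 thick, with a black grip lug standing on it, 12 (x) by 26 (y), 34 high; this point is in the lug, 22 above the plate's top, 28 above its underside (grasp here, fingers closing along x on the lug's broad faces); x along the plate, z up; plate reaches 45 to either side of the lug; 0.085 kg. May be absent
- gauge: bench thickness gauge, fixed: grey C-shaped frame, throat open to its -x, bed 62 wide and 50 above the bench. Its arm (36 wide, 89 to 125 above the bench, ending 15 before the spindle axis) carries spindle, thimble and knob; the column's face is 44 beyond the spindle axis. Origin under gauge_spot
- gauge_spot (a point): point on the gauge's bed below where the long cover's lug should be (within 15), plate flat on the bed, tail pointing to the gauge's +x, under the spindle, whose axis is 112 ahead (+x). The bed begins 37 before this point
- gauge_anvil (a point): point on the bed exactly below the spindle (10 in diameter, moving straight up and down)
- knob_grip (a point): on the axis of the ratchet knob, 30 above its foot and 15 below its top (grasp here, any yaw); a dark knurled upright cylinder, 22 diameter, 44 high, on the wider silver thimble (32 diameter) above the spindle. Its height stays the same as it turns; it can be regrasped and turned again. Clockwise from above lowers the spindle
- rack: clip rack, fixed: plywood base, seat 20 high, four slots side by side along its y, 68 apart, a pair of steel spring clips at each. Their lips stand 18.5 either side of the middle at 7 above the seat, flaring to 29 at 24 above it; a plate pushed straight down (5 to 20 N) spreads them and snaps under onto the seat. 12-high ribs 25.5 either side; seat runs from x -47 to 127
- thimble (a joint): angle of the thimble, rad, growing clockwise seen from above (0 to 7.8); each rad lowers the spindle 2.5 mm. The knob takes it along until the torque passes 0.04 N m
- spindle (a joint): how far the spindle is down, m: its tip stands 20 mm minus this above the bed; it touches a 6 mm plate lying on the bed at 0.014
- ratchet (a joint): how far the knob has slipped clockwise on the thimble, rad, 0 at the start; grows only while the knob turns and the thimble is blocked. Further slipping does no harm
- slot1 (a point): slot 1 of the rack: point on its seat, midway between its two clips, where the plate's underside below the lug belongs; x along the slot, y across it to the next slot
- slot2 (a point): slot 2 of the rack: point on its seat, midway between its two clips, where the plate's underside below the lug belongs; x along the slot, y across it to the next slot
- slot3 (a point): slot 3 of the rack: point on its seat, midway between its two clips, where the plate's underside below the lug belongs; x along the slot, y across it to the next slot
- slot4 (a point): slot 4 of the rack: point on its seat, midway between its two clips, where the plate's underside below the lug belongs; x along the slot, y across it to the next slot
- wrench: bystander: steel open-ended wrench, 130 long, lying; origin under its middle
- driver: bystander: screwdriver with orange handle, 160 long, lying; origin under its middle
- stop_block: bystander: wooden block 90 x 35 x 22; origin under its centre
There are look-alikes about, which are no part of the job. Of the things like the gauge, leave any that is purple; of the rest the larger one is meant.

How it is judged (in metres and radians):
On the way, in this order (a step that is already met when the one before it is completed fails the run):
1. the long cover lies with its tail under the spindle, the spindle is down on it and the ratchet has slipped (x of gauge_anvil in the frame of long_lug between 0.02 and 0.134 m and y of gauge_anvil in the frame of long_lug between -0.021 and 0.021 m and z of gauge_anvil in the frame of long_lug between -0.032 and -0.024 m and value of joint spindle between 0.0125 and 0.016 m and value of joint ratchet above 0.35 rad), for 0.2 s.
2. the spindle is backed off, 3 mm or more clear of the plate (value of joint spindle below 0.011 m), for 0.2 s.
At the end, for the whole second after the job is handed in: every cover present lies flat on the seat of a rack slot, under the clips: underside within 3 mm of the seat, lug within 6 mm of the slot's middle across and 12 mm along, along the slot within 0.15 rad (either way round); the spindle is at least 3 mm clear above plate thickness (((x of long_lug in the frame of slot1 between -0.012 and 0.012 m and y of long_lug in the frame of slot1 between -0.006 and 0.006 m and z of long_lug in the frame of slot1 between 0.025 and 0.031 m and angle between long_lug's own z axis and vertical below 0.08 rad and angle between the x axis of long_lug and the x axis of slot1, either way round below 0.15 rad) or (x of long_lug in the frame of slot2 between -0.012 and 0.012 m and y of long_lug in the frame of slot2 between -0.006 and 0.006 m and z of long_lug in the frame of slot2 between 0.025 and 0.031 m and angle between long_lug's own z axis and vertical below 0.08 rad and angle between the x axis of long_lug and the x axis of slot2, either way round below 0.15 rad) or (x of long_lug in the frame of slot3 between -0.012 and 0.012 m and y of long_lug in the frame of slot3 between -0.006 and 0.006 m and z of long_lug in the frame of slot3 between 0.025 and 0.031 m and angle between long_lug's own z axis and vertical below 0.08 rad and angle between the x axis of long_lug and the x axis of slot3, either way round below 0.15 rad) or (x of long_lug in the frame of slot4 between -0.012 and 0.012 m and y of long_lug in the frame of slot4 between -0.006 and 0.006 m and z of long_lug in the frame of slot4 between 0.025 and 0.031 m and angle between long_lug's own z axis and vertical below 0.08 rad and angle between the x axis of long_lug and the x axis of slot4, either way round below 0.15 rad)) and ((x of short1_lug in the frame of slot1 between -0.012 and 0.012 m and y of short1_lug in the frame of slot1 between -0.006 and 0.006 m and z of short1_lug in the frame of slot1 between 0.025 and 0.031 m and angle between short1_lug's own z axis and vertical below 0.08 rad and angle between the x axis of short1_lug and the x axis of slot1, either way round below 0.15 rad) or (x of short1_lug in the frame of slot2 between -0.012 and 0.012 m and y of short1_lug in the frame of slot2 between -0.006 and 0.006 m and z of short1_lug in the frame of slot2 between 0.025 and 0.031 m and angle between short1_lug's own z axis and vertical below 0.08 rad and angle between the x axis of short1_lug and the x axis of slot2, either way round below 0.15 rad) or (x of short1_lug in the frame of slot3 between -0.012 and 0.012 m and y of short1_lug in the frame of slot3 between -0.006 and 0.006 m and z of short1_lug in the frame of slot3 between 0.025 and 0.031 m and angle between short1_lug's own z axis and vertical below 0.08 rad and angle between the x axis of short1_lug and the x axis of slot3, either way round below 0.15 rad) or (x of short1_lug in the frame of slot4 between -0.012 and 0.012 m and y of short1_lug in the frame of slot4 between -0.006 and 0.006 m and z of short1_lug in the frame of slot4 between 0.025 and 0.031 m and angle between short1_lug's own z axis and vertical below 0.08 rad and angle between the x axis of short1_lug and the x axis of slot4, either way round below 0.15 rad)) and ((x of short2_lug in the frame of slot1 between -0.012 and 0.012 m and y of short2_lug in the frame of slot1 between -0.006 and 0.006 m and z of short2_lug in the frame of slot1 between 0.025 and 0.031 m and angle between short2_lug's own z axis and vertical below 0.08 rad and angle between the x axis of short2_lug and the x axis of slot1, either way round below 0.15 rad) or (x of short2_lug in the frame of slot2 between -0.012 and 0.012 m and y of short2_lug in the frame of slot2 between -0.006 and 0.006 m and z of short2_lug in the frame of slot2 between 0.025 and 0.031 m and angle between short2_lug's own z axis and vertical below 0.08 rad and angle between the x axis of short2_lug and the x axis of slot2, either way round below 0.15 rad) or (x of short2_lug in the frame of slot3 between -0.012 and 0.012 m and y of short2_lug in the frame of slot3 between -0.006 and 0.006 m and z of short2_lug in the frame of slot3 between 0.025 and 0.031 m and angle between short2_lug's own z axis and vertical below 0.08 rad and angle between the x axis of short2_lug and the x axis of slot3, either way round below 0.15 rad) or (x of short2_lug in the frame of slot4 between -0.012 and 0.012 m and y of short2_lug in the frame of slot4 between -0.006 and 0.006 m and z of short2_lug in the frame of slot4 between 0.025 and 0.031 m and angle between short2_lug's own z axis and vertical below 0.08 rad and angle between the x axis of short2_lug and the x axis of slot4, either way round below 0.15 rad)) and ((x of short3_lug in the frame of slot1 between -0.012 and 0.012 m and y of short3_lug in the frame of slot1 between -0.006 and 0.006 m and z of short3_lug in the frame of slot1 between 0.025 and 0.031 m and angle between short3_lug's own z axis and vertical below 0.08 rad and angle between the x axis of short3_lug and the x axis of slot1, either way round below 0.15 rad) or (x of short3_lug in the frame of slot2 between -0.012 and 0.012 m and y of short3_lug in the frame of slot2 between -0.006 and 0.006 m and z of short3_lug in the frame of slot2 between 0.025 and 0.031 m and angle between short3_lug's own z axis and vertical below 0.08 rad and angle between the x axis of short3_lug and the x axis of slot2, either way round below 0.15 rad) or (x of short3_lug in the frame of slot3 between -0.012 and 0.012 m and y of short3_lug in the frame of slot3 between -0.006 and 0.006 m and z of short3_lug in the frame of slot3 between 0.025 and 0.031 m and angle between short3_lug's own z axis and vertical below 0.08 rad and angle between the x axis of short3_lug and the x axis of slot3, either way round below 0.15 rad) or (x of short3_lug in the frame of slot4 between -0.012 and 0.012 m and y of short3_lug in the frame of slot4 between -0.006 and 0.006 m and z of short3_lug in the frame of slot4 between 0.025 and 0.031 m and angle between short3_lug's own z axis and vertical below 0.08 rad and angle between the x axis of short3_lug and the x axis of slot4, either way round below 0.15 rad)) and value of joint spindle below 0.011 m); the robot touches nothing.
It fails at once if the spindle is screwed down onto the bare bed (value of joint spindle above 0.018 m).
It fails at once if the wrench, the screwdriver or the wooden block is moved (distance of any of wrench, driver, stop_block from where it was at the start of the episode above 0.05 m).
Of short1, short2, short3 only 1 to 3 are there at a start; the rules pass over those that are not, and their reading is None.
At some moment in a run one of short1, short2, short3 may be knocked a few centimetres aside while the robot is not near it.
Once in a run the grip may slacken for a moment while it holds something.
It also fails if it takes over 208 s, if anything falls off the work surface, if the arm or the gripper's body presses on something with over 40 N, if the wrist force passes 120 N, or if a joint passes its speed limit or range.

## Working session

There is one attempt and no reset: what is moved stays moved. The work goes in short steps, Python scripts to look and compute and a tool call to move; the robot and the scene stay as the last step left them, time stands still between calls to the robot, and variables do not carry over. Pictures are saved under pics/ and viewed, and the job is handed in when it is done.

Besides the shell and the picture viewer there is one more tool, called after "Request:" as name(argument=value, ...), one argument or row to a line, values as JSON. jog_arm: Moves the arm, as the interface text tells. Its arguments: {"type":"object","properties":{"series":{"type":"array","items":{"type":"array","items":{"type":"array","items":{"type":"number"}}}},"newtons":{"type":"number"}},"required":["series"]}

```bash
ls; mkdir -p pics
python3 - <<'E'
from rig import r
import cv2
print(r.sense()); print(r.grasp_offset)
for n in ("scene","top"):
    im=r.grab_frame(n); cv2.imwrite(f"pics/{n}0.png",im[:,:,::-1]); print(n,r.calibration(n))
E
```

```text
pics
{'clock': 0.0, 'qpos': array([ 1.12958834e+00,  3.53687501e-01,  1.63412968e+00,  1.09012520e-05,
        1.15522601e+00, -2.37328007e-03]), 'qvel': array([-4.52842125e-04,  8.46805722e-05,  2.59861762e-04, -2.19048644e-04,
        3.53892078e-04,  8.73472035e-04]), 'joint_efforts': array([-7.11673074e-04, -6.05251479e+01, -3.42073953e+01, -1.81674013e-04,
        9.23661108e-03,  1.61957743e-06]), 'eef_pos': array([265.32775343, 565.34967246, 230.53902429]), 'tcp_rot': array([-3.14014215e+00, -1.34095064e-05,  2.70275353e+00]), 'contact_force': array([ 0.27939845, -0.01038121, -0.04675971]), 'wrist_torque': array([ 0.01624584, -0.00667409,  0.0035955 ]), 'opening': 0.999222264415854}
18.700000000000003
scene {'mtx': array([[412.4900356 ,   0.        , 284.00393835],
       [  0.        , 412.4900356 , 202.61937019],
       [  0.        ,   0.        ,   1.        ]]), 'origin': array([1254.35918329,  282.58313334, 1058.77902313]), 'attitude': array([-2.40927031e+00,  1.62408594e-03,  1.89179716e+00])}
top {'mtx': array([[403.44499112,   0.        , 280.83121204],
       [  0.        , 403.44499112, 214.90932562],
       [  0.        ,   0.        ,   1.        ]]), 'origin': array([ 406.70224264,   26.06546462, 1069.49883854]), 'attitude': array([-3.07504131, -0.02626603, -1.54905701])}
```

View pics/scene0.png

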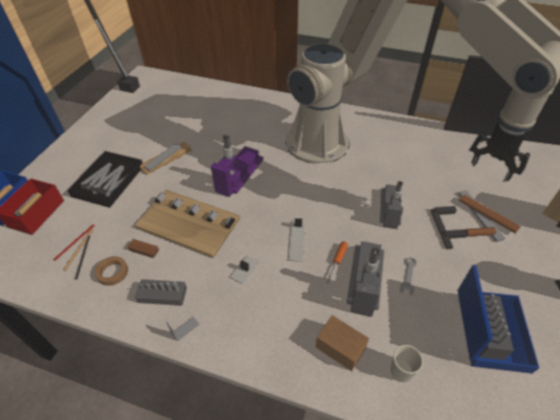

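View pics/top0.png

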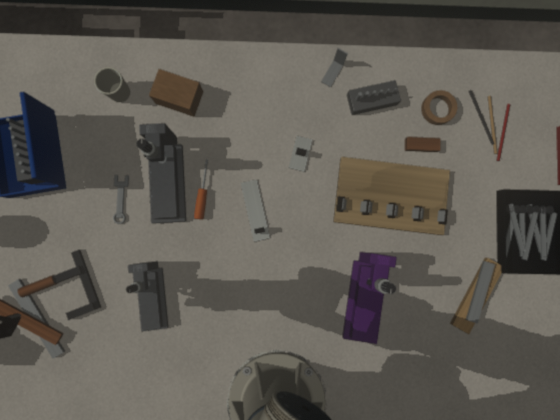

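Run:
```python
import cv2
a=cv2.imread('pics/top0.png'); b=cv2.imread('pics/scene0.png')
def crop(im,x0,y0,x1,y1,f,s):
    c=cv2.convertScaleAbs(cv2.resize(im[y0:y1,x0:x1],None,fx=s,fy=s,interpolation=cv2.INTER_CUBIC),alpha=f); return c
cv2.imwrite('pics/c1.png',crop(a,230,40,460,250,1.5,2.8)[:600,:800])
cv2.imwrite('pics/c2.png',crop(a,90,60,270,340,1.5,2.1))
cv2.imwrite('pics/c3.png',crop(b,120,180,320,350,1.3,3.5)[:600,:800])
cv2.imwrite('pics/c4.png',crop(b,280,170,440,380,1.3,2.8))
```

```text
(no output)
```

View pics/c1.png

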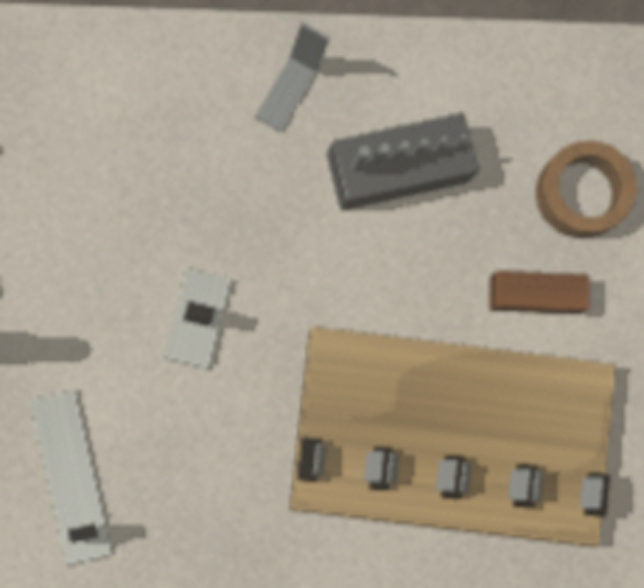

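View pics/c2.png

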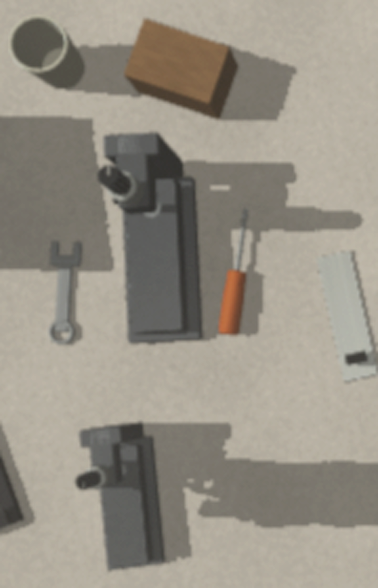

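View pics/c3.png

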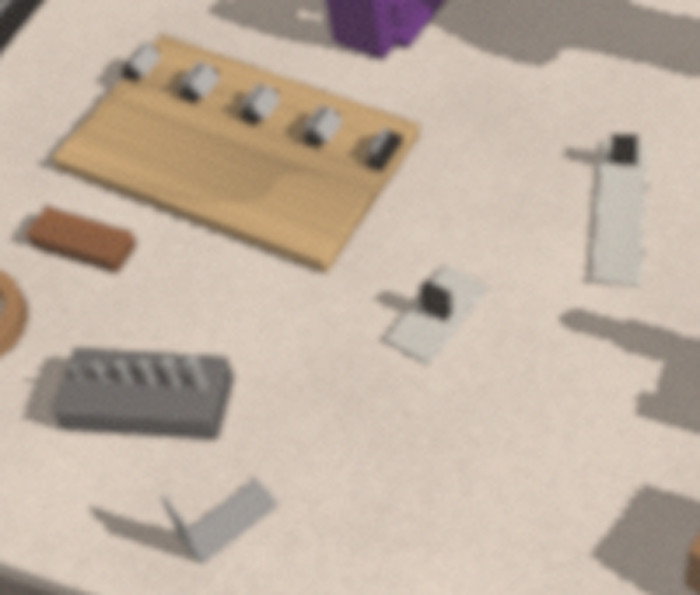

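View pics/c4.png

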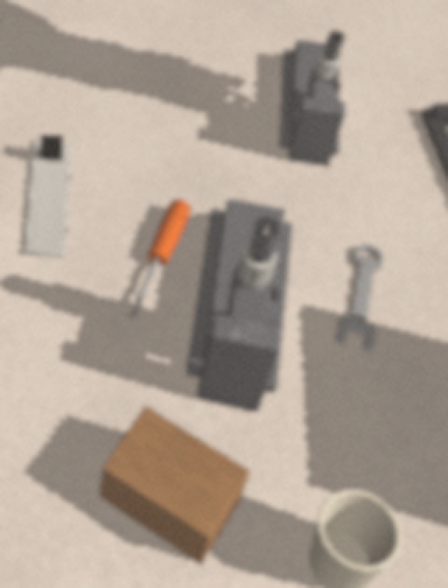

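```bash
cat > h.py <<'E'
import numpy as np, cv2, math
from scipy.spatial.transform import Rotation as Rn
from rig import r
C={n:r.calibration(n) for n in("scene","top")}
def Rc(n): return Rn.from_euler('xyz',C[n]['attitude']).as_matrix()
def proj(n,P):
    p=(np.atleast_2d(P)-C[n]['origin'])@Rc(n); q=p@C[n]['mtx'].T; return q[:,:2]/q[:,2:]
def ray(n,uv):
    uv=np.atleast_2d(uv).astype(float); d=np.c_[uv,np.ones(len(uv))]@np.linalg.inv(C[n]['mtx']).T
    return d@Rc(n).T
def onz(n,uv,z):
    d=ray(n,uv); o=C[n]['origin']; return o+d*((z-o[2])/d[:,2])[:,None]
def tri(uvs,uvt):
    A=[];b=[]
    M=np.zeros((3,3));v=np.zeros(3)
    for n,uv in(("scene",uvs),("top",uvt)):
        d=ray(n,uv)[0];d/=np.linalg.norm(d);Q=np.eye(3)-np.outer(d,d);M+=Q;v+=Q@C[n]['origin']
    return np.linalg.solve(M,v)
def crop(im,x0,y0,x1,y1,s,f=1.4):
    return cv2.convertScaleAbs(cv2.resize(im[y0:y1,x0:x1],None,fx=s,fy=s,interpolation=cv2.INTER_CUBIC),alpha=f)
def grab(n,name):
    im=r.grab_frame(n)[:,:,::-1].copy(); cv2.imwrite(f'pics/{name}.png',im); return im
E
python3 - <<'E'
from h import *
print(proj('top',[[0,0,0],[265,565,230],[500,0,0]]),proj('scene',[[0,0,0],[265,565,230],[500,0,0]]))
a=cv2.imread('pics/top0.png'); b=cv2.imread('pics/scene0.png')
cv2.imwrite('pics/d1.png',crop(a,325,150,460,245,5.8)); cv2.imwrite('pics/d2.png',crop(b,130,185,245,255,6.9,1.2))
cv2.imwrite('pics/d3.png',crop(a,130,115,200,230,5)); cv2.imwrite('pics/d4.png',crop(b,340,235,395,320,6,1.2))
E
```

```text
[[276.61280654 400.08216583]
 [  1.59380893 306.31064131]
 [280.82723916 206.88476066]] [[316.48392881 141.42989241]
 [486.6377522  175.30659794]
 [275.16137919 236.63812225]]
```

View pics/d1.png

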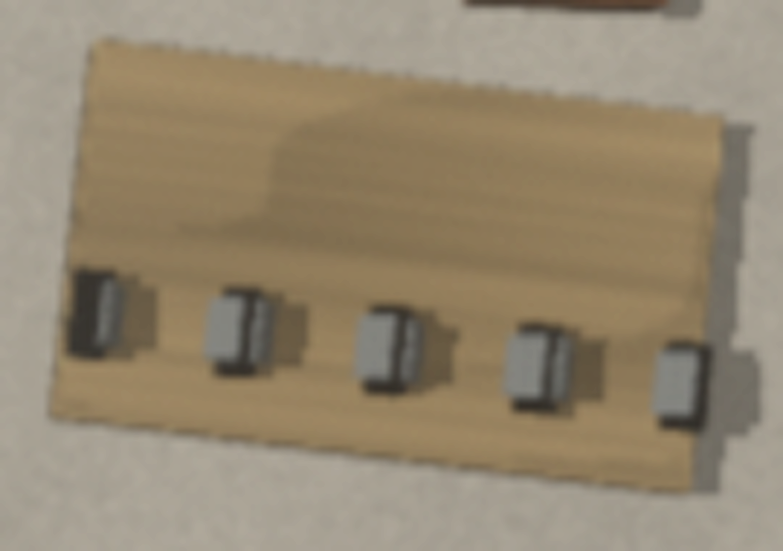

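View pics/d2.png

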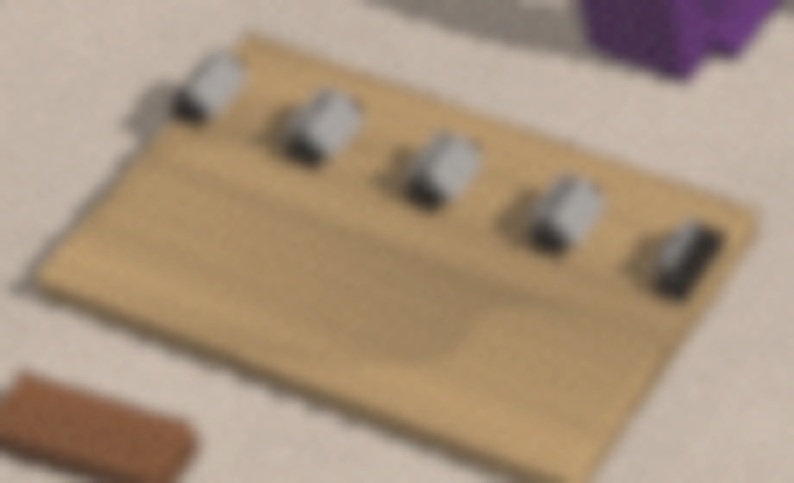

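View pics/d3.png

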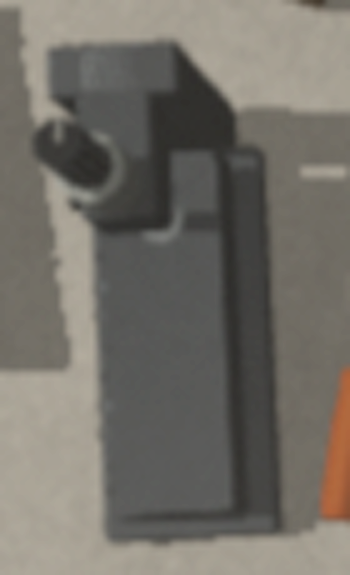

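View pics/d4.png

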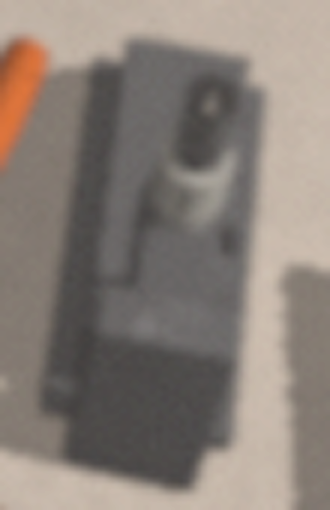

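Run:
```python
from h import *
np.set_printoptions(precision=1,suppress=True)
T=lambda x,y:(130+(x+.5)/5-.5,115+(y+.5)/5-.5)
S=lambda x,y:(340+(x+.5)/6-.5,235+(y+.5)/6-.5)
bed=onz('top',[T(97,228),T(107,517),T(234,512),T(218,150)],50); print(bed)
print('knobtop',tri(S(213,85),T(55,140)))
print('thimble top centre',tri(S(198,175),T(97,172)))
b=cv2.imread('pics/top0.png');
# rack corners on z20, posts
R=lambda x,y:(325+(x+.5)/5.8-.5,150+(y+.5)/5.8-.5)
Q=lambda x,y:(130+(x+.5)/6.9-.5,185+(y+.5)/6.9-.5)
print(onz('top',[R(92,40),R(722,115),R(690,492),R(50,417)],20))
print(onz('scene',[Q(38,280),Q(252,35),Q(760,212)],20))
# long
K=lambda x,y:(230+(x+.5)/2.8-.5,40+(y+.5)/2.8-.5)
print('long',onz('top',[K(33,396),K(77,392),K(112,553),K(68,563)],6), 'lug',onz('top',K(84,533),40))
print('short',onz('top',[K(188,268),K(236,282),K(211,368),K(165,358)],6),'lug',onz('top',K(200,313),40))
```

```text
[[606.3 337.9  50. ]
 [459.8 326.6  50. ]
 [463.8 263.4  50. ]
 [648.1 278.6  50. ]]
knobtop [611.2 306.7 215.8]
thimble top centre [612.1 309.5 151.2]
[[ 635.7 -154.2   20. ]
 [ 608.9 -444.4   20. ]
 [ 436.  -428.7   20. ]
 [ 463.3 -137.3   20. ]]
[[ 612.6 -439.6   20. ]
 [ 440.1 -423.3   20. ]
 [ 467.8 -134.6   20. ]]
long [[565.5 106.    6. ]
 [570.4  64.5   6. ]
 [418.8  27.7   6. ]
 [408.5  68.8   6. ]] lug [[436.   53.6  40. ]]
short [[692.8 -38.6   6. ]
 [680.5 -84.8   6. ]
 [596.7 -62.3   6. ]
 [605.2 -18.3   6. ]] lug [[641.7 -48.4  40. ]]
```

```bash
cat >> h.py <<'E'
def ang(): 
    R=Rn.from_euler('xyz',r.sense()['tcp_rot']).as_matrix(); return math.atan2(R[1,1],R[0,1])
def plan(p,a):
    """p: TCP target mm; a: world angle of tool y (mod pi ok). print shift cm in tool axes, turn deg about tool z"""
    s=r.sense(); R=Rn.from_euler('xyz',s['tcp_rot']).as_matrix()
    Rt=np.array([[-math.sin(a),math.cos(a),0],[math.cos(a),math.sin(a),0],[0,0,-1]]).T
    # columns: x,y,z of the tool
    x=np.array([-math.sin(a),math.cos(a),0]); y=np.array([math.cos(a),math.sin(a),0]); z=np.array([0,0,-1])
    if np.linalg.det(np.c_[x,y,z])<0: x=-x
    Rt=np.c_[x,y,z]
    d=R.T@(np.array(p)-s['eef_pos'])/10
    rv=np.degrees(Rn.from_matrix(R.T@Rt).as_rotvec())
    print('t',round(s['clock'],2),'tcp',s['eef_pos'].round(1),'ang',round(ang(),3),'open',round(s['opening'],3),'F',s['contact_force'].round(1),'M',s['wrist_torque'].round(3),'q',s['qpos'].round(2))
    print('shift cm',d.round(2),'turn',rv.round(1),'dist mm',round(np.linalg.norm(d)*10))
E
python3 - <<'E'
from h import *
np.set_printoptions(precision=1,suppress=True)
plan([437,54,130],0.235)
# both-view lug & others
b=cv2.imread('pics/scene0.png')
cv2.imwrite('pics/e1.png',crop(b,220,210,320,290,7,1.2))
E
```

```text
t 0.1 tcp [265.4 565.4 230.6] ang 1.132 open 0.998 F [-0.6 -0.1 -0.1] M [ 0.  -0.   0.1] q [ 1.1  0.3  1.6 -0.   1.2 -0. ]
shift cm [-37.3 -39.   10.1] turn [-0.1  0.  51.4] dist mm 549
```

View pics/e1.png

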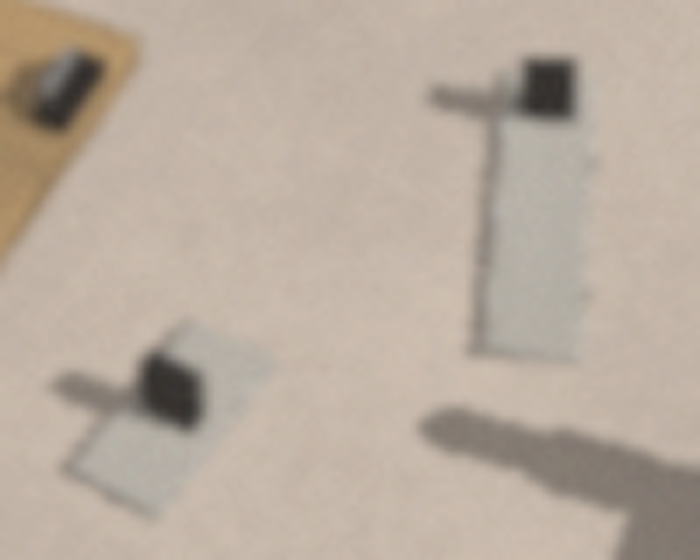

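Request:
jog_arm(
  series=[
    [[-4,-4.2,0,0,0,10.3,6],[-8,-8.4,0,0,0,20.6,6],[-12,-12.6,0,0,0,30.9,6],[-16,-16.8,0,0,0,41.2,6],[-20,-21,0,0,0,51.4,6]],
  ],
)

```text
clock: 0.72
eef_pos: [357.5, 288.9, 231.2]
tcp_rot: [-3.142, 0.0, 1.8]
contact_force: [0.8, 0.6, -0.6]
opening: 0.698
```

Run:
```python
from h import *
np.set_printoptions(precision=1,suppress=True)
plan([437,54,130],0.235)
S=lambda x,y:(220+(x+.5)/7-.5,210+(y+.5)/7-.5)
T=lambda x,y:(230+(x+.5)/2.8-.5,40+(y+.5)/2.8-.5)
print(onz('scene',[S(480,357),S(580,362)],6), onz('scene',[S(548,62)],40))
print(onz('scene',[S(190,318),S(275,358),S(158,520),S(62,465)],6), onz('scene',[S(172,385)],28))
```

```text
t 0.72 tcp [357.5 288.9 231.2] ang 0.229 open 0.698 F [ 0.8  0.6 -0.6] M [ 0. -0. -0.] q [ 0.7  0.1  2.  -0.   1.1  0.5]
shift cm [-24.7   2.4  10.1] turn [-0.   0.  -0.3] dist mm 268
[[578.1  69.2   6. ]
 [566.9 111.3   6. ]] [[436.5  55.8  40. ]]
[[598.7 -58.3   6. ]
 [606.6 -15.3   6. ]
 [697.4 -33.1   6. ]
 [685.5 -81.7   6. ]] [[646.6 -45.6  28. ]]
```

Request:
jog_arm(
  series=[
    [[-5,0.5,2,0,0,0,6],[-10,1.1,4,0,0,0,6],[-15,1.6,6,0,0,0,6],[-20,2.2,8,0,0,0,6],[-24.5,2.6,10,0,0,0,6]],
  ],
)

```text
clock: 1.35
eef_pos: [440.0, 56.8, 130.7]
tcp_rot: [3.141, 0.0, 1.805]
contact_force: [0.1, -0.7, 0.1]
opening: 0.704
```

Run:
```python
from h import *
plan([439,56,10],0.235)
```

```text
t 1.35 tcp [440.   56.8 130.7] ang 0.235 open 0.704 F [ 0.1 -0.7  0.1] M [-0.029 -0.016 -0.006] q [ 0.13  0.21  2.1  -0.    0.83 -0.11]
shift cm [-0.05 -0.12 12.07] turn [ 0.  0. -0.] dist mm 121
```

Request:
jog_arm(
  series=[
    [[0,-0.1,4,0,0,0,6],[-0.05,-0.1,8,0,0,0,6],[-0.05,-0.1,11,0,0,0,6],[-0.05,-0.1,12.05,0,0,0,6],[-0.05,-0.1,12.05,0,0,0,6]],
  ],
)

```text
clock: 1.98
eef_pos: [438.5, 57.8, 10.6]
tcp_rot: [-3.14, -0.0, 1.806]
contact_force: [-0.5, 0.5, 0.3]
opening: 0.698
```

Request:
jog_arm(
  series=[
    [[0,0,0,0,0,0,0],[0,0,0,0,0,0,0],[0,0,0,0,0,0,0],[0,0,0,0,0,0,0],[0,0,0,0,0,0,0]],
  ],
  newtons=60,
)

```text
clock: 2.6
eef_pos: [439.4, 57.9, 11.7]
tcp_rot: [3.14, 0.0, 1.806]
contact_force: [-1.1, 0.9, 9.0]
opening: 0.125
```

Run:
```python
from h import *
plan([439,56,10],0.235)
a=grab('top','t1'); b=grab('scene','s1')
cv2.imwrite('pics/t1c.png',np.hstack([crop(a,220,110,320,250,4),crop(b,240,190,340,330,4,1.2)]))
```

```text
t 2.6 tcp [439.4  57.9  11.7] ang 0.235 open 0.125 F [-1.1  0.9  9. ] M [-0.002  0.29   0.014] q [ 0.13  0.44  2.17  0.    0.54 -0.11]
shift cm [-0.18 -0.09  0.17] turn [0.1 0.  0. ] dist mm 3
```

View pics/t1c.png

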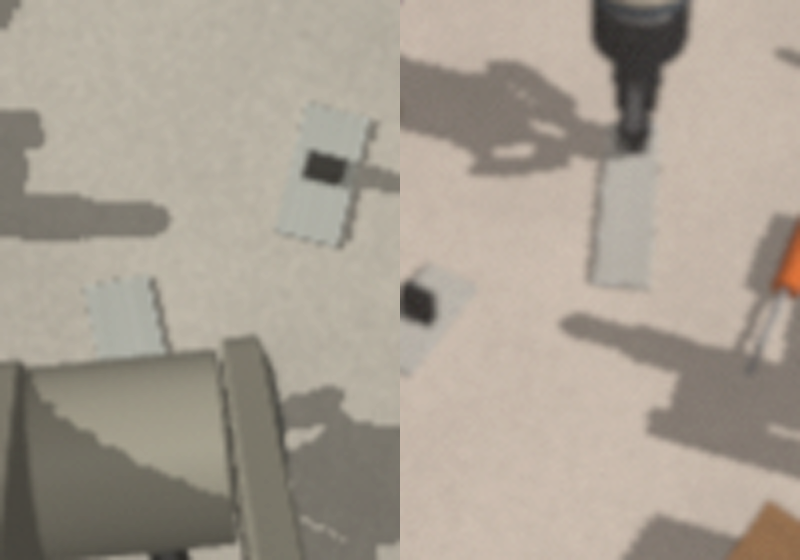

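Request:
jog_arm(
  series=[
    [[0,0,-2,0,0,0,0],[0,0,-6,0,0,0,0],[0,0,-10,0,0,0,0],[0,0,-12,0,0,0,0],[0,0,-12,0,0,0,0]],
  ],
)

```text
clock: 3.32
eef_pos: [439.8, 57.9, 132.3]
tcp_rot: [3.138, 0.0, 1.806]
contact_force: [-0.9, 0.5, -1.8]
opening: 0.128
```

Run:
```python
from h import *
plan([440,294,100],0.078)
b=grab('scene','s2')
cv2.imwrite('pics/s2c.png',crop(b,240,150,340,330,4,1.2)[:600])
```

```text
t 3.33 tcp [439.8  57.9 132.3] ang 0.235 open 0.128 F [-0.9  0.5 -1.8] M [-0.058  0.066 -0.006] q [ 0.13  0.2   2.1  -0.    0.83 -0.11]
shift cm [22.96  5.5   3.24] turn [0.2 0.  9. ] dist mm 238
```

View pics/s2c.png

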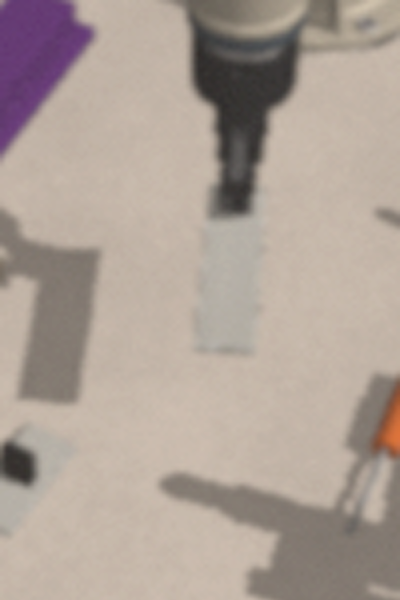

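Request:
jog_arm(
  series=[
    [[4,1,0,0,0,1.8,0],[9,2.2,0,0,0,3.6,0],[14,3.4,0,0,0,5.4,0],[19,4.6,0,0,0,7.2,0],[22.9,5.5,1,0,0,9,0]],
  ],
)

```text
clock: 4.0
eef_pos: [438.5, 295.2, 119.6]
tcp_rot: [-3.141, 0.0, 1.648]
contact_force: [-0.2, -0.9, -1.8]
opening: 0.126
```

Request:
jog_arm(
  series=[
    [[0,0,1,0,0,0,0],[0,0,2,0,0,0,0],[0,0,2,0,0,0,0]],
  ],
)

```text
clock: 4.38
eef_pos: [438.0, 291.6, 99.3]
tcp_rot: [-3.139, 0.002, 1.648]
contact_force: [0.6, 0.3, -1.7]
opening: 0.129
```

Run:
```python
from h import *
plan([440,294,68],0.078)
a=grab('top','t3'); b=grab('scene','s3')
cv2.imwrite('pics/t3c.png',np.hstack([crop(a,100,110,210,250,4),crop(b,300,190,410,330,4,1.2)])[:, :800])
```

```text
t 4.38 tcp [438.  291.6  99.3] ang 0.077 open 0.129 F [ 0.6  0.3 -1.7] M [-0.047  0.065  0.037] q [ 0.58  0.37  1.95 -0.    0.82  0.51]
shift cm [0.23 0.22 3.13] turn [-0.2  0.1 -0.1] dist mm 31
```

View pics/t3c.png

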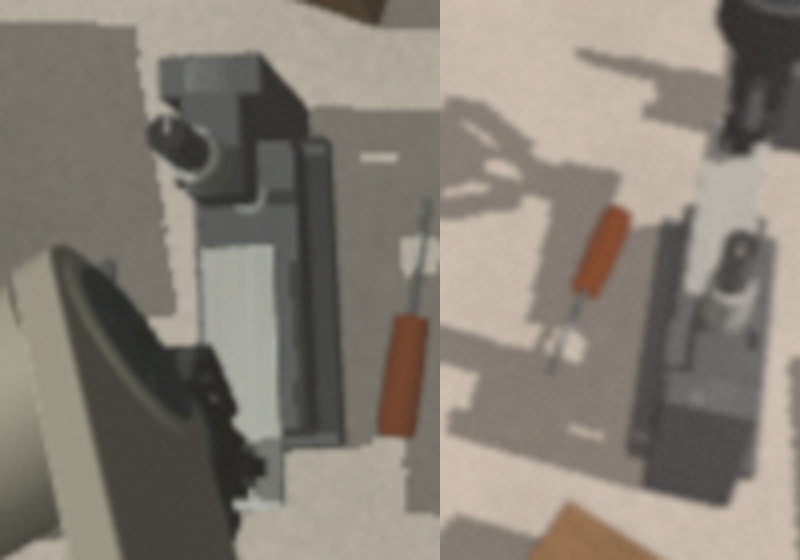

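Request:
jog_arm(
  series=[
    [[0.2,0.2,1.5,0,0,0,0],[0.2,0.2,3.2,0,0,0,0],[0.2,0.2,3.2,0,0,0,0]],
  ],
)

```text
clock: 4.85
eef_pos: [439.7, 294.6, 66.9]
tcp_rot: [-3.139, 0.002, 1.649]
contact_force: [-0.8, -0.2, -1.4]
opening: 0.126
```

Run:
```python
from h import *
plan([500,298.5,67],0.078)
```

```text
t 4.85 tcp [439.7 294.6  66.9] ang 0.078 open 0.126 F [-0.8 -0.2 -1.4] M [-0.031  0.14  -0.047] q [0.59 0.43 1.96 0.   0.75 0.51]
shift cm [-0.08  6.04 -0.02] turn [-0.2  0.1 -0. ] dist mm 60
```

Request:
jog_arm(
  series=[
    [[0,1.5,0,0,0,0,0],[0,3,0,0,0,0,0],[0,4.5,0,0,0,0,0],[-0.1,6,0,0,0,0,0],[-0.1,6,0,0,0,0,0]],
  ],
)

```text
clock: 5.48
eef_pos: [502.6, 299.1, 68.6]
tcp_rot: [3.14, -0.0, 1.648]
contact_force: [3.0, -0.1, -7.8]
opening: 0.128
```

Request:
jog_arm(
  series=[
    [[0,0,0.3,0,0,0,0],[0,0,0.6,0,0,0,0],[0,0,0.6,0,0,0,0]],
  ],
)

```text
clock: 5.85
eef_pos: [500.5, 299.2, 62.8]
tcp_rot: [3.142, -0.0, 1.649]
contact_force: [-0.1, 0.3, -2.0]
opening: 0.129
```

Run:
```python
from h import *
plan([500,298.5,67],0.078)
a=grab('top','t4'); b=grab('scene','s4')
cv2.imwrite('pics/t4c.png',np.hstack([crop(a,100,110,210,250,4),crop(b,300,190,410,330,4,1.2)])[:, :800])
```

```text
t 5.85 tcp [500.5 299.2  62.8] ang 0.078 open 0.129 F [-0.1  0.3 -2. ] M [-0.014  0.087  0.021] q [ 0.54  0.5   1.85 -0.    0.8   0.46]
shift cm [-0.06 -0.06 -0.42] turn [ 0. -0.  0.] dist mm 4
```

View pics/t4c.png

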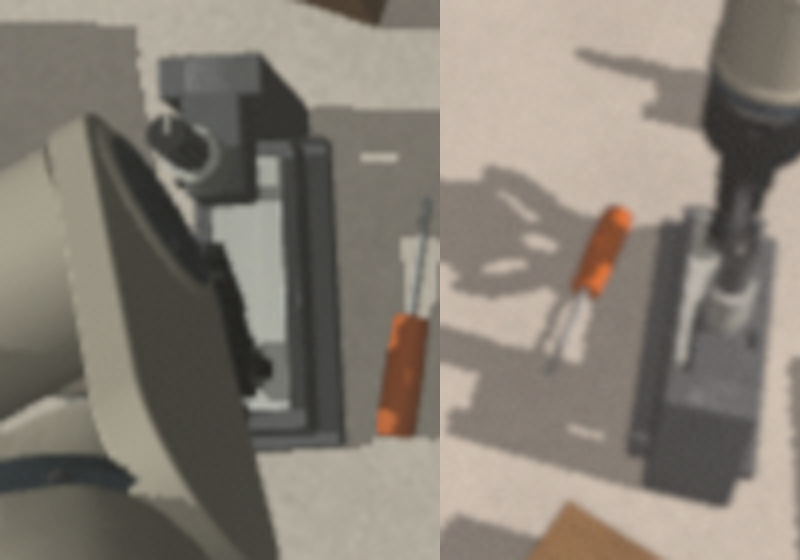

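Request:
jog_arm(
  series=[
    [[0,0,0.1,0,0,0,0],[0,0,0.2,0,0,0,0],[0,0,0.2,0,0,0,0]],
  ],
)

```text
clock: 6.32
eef_pos: [500.8, 299.3, 61.7]
tcp_rot: [3.141, -0.0, 1.649]
contact_force: [-3.7, -2.3, 9.0]
opening: 0.125
```

Request:
jog_arm(
  series=[
    [[0,0,0,0,0,0,4],[0,0,0,0,0,0,4],[0,0,0,0,0,0,4],[0,0,-3,0,0,0,4],[0,0,-7,0,0,0,4]],
  ],
)

```text
clock: 6.95
eef_pos: [500.0, 298.6, 130.5]
tcp_rot: [-3.139, 0.001, 1.649]
contact_force: [0.9, 0.2, 0.2]
opening: 0.473
```

Request:
jog_arm(
  series=[
    [[0,-1,-5,0,0,0,6],[0,-3,-10,0,0,0,6],[0,-3,-13,0,0,0,6],[0,-3,-13,0,0,0,6]],
  ],
)

```text
clock: 7.45
eef_pos: [472.0, 297.6, 263.4]
tcp_rot: [3.137, -0.002, 1.649]
contact_force: [0.9, 0.1, 0.1]
opening: 0.705
```

Run:
```python
from h import *
plan([611.5,307.5,240],0.078)
a=grab('top','t5'); b=grab('scene','s5')
cv2.imwrite('pics/t5c.png',np.hstack([crop(a,100,110,210,250,4),crop(b,300,190,410,330,4,1.2)])[:, :800])
```

```text
t 7.45 tcp [472.  297.6 263.4] ang 0.078 open 0.705 F [0.9 0.1 0.1] M [0.025 0.018 0.023] q [ 0.56  0.22  1.75 -0.    1.17  0.48]
shift cm [-0.1  13.98  2.41] turn [ 0.3 -0.1 -0. ] dist mm 142
```

View pics/t5c.png

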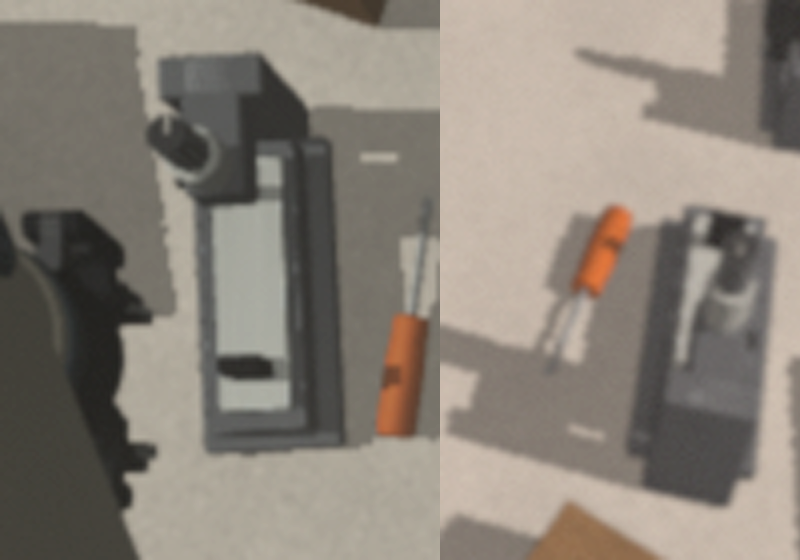

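Request:
jog_arm(
  series=[
    [[0,3,0.5,0,0,-10.5,6],[0,6,1,0,0,-21,6],[0,9,1.5,0,0,-31.5,6],[0,12,2,0,0,-42,6],[-0.1,14,2.4,0,0,-52,6]],
  ],
)

```text
clock: 8.18
eef_pos: [611.0, 306.2, 233.8]
tcp_rot: [-3.139, -0.002, 2.562]
contact_force: [-0.1, 0.1, 0.0]
opening: 0.705
```

Request:
jog_arm(
  series=[
    [[0,0,0,0,0,-10,5],[0,0,0,0,0,-20,5],[0,0,0,0,0,-30,5],[0,0,0,0,0,-38,5],[0,0,0,0,0,-38,5]],
  ],
)

```text
clock: 8.8
eef_pos: [609.9, 306.3, 234.6]
tcp_rot: [-3.14, -0.003, -3.065]
contact_force: [0.2, -0.3, -0.5]
opening: 0.585
```

Run:
```python
from h import *
plan([611.5,307.5,184],0.078+math.pi/2)
a=grab('top','t6'); b=grab('scene','s6')
cv2.imwrite('pics/t6c.png',np.hstack([crop(a,100,100,210,240,4),crop(b,320,180,430,320,4,1.2)])[:, :800])
```

```text
t 8.8 tcp [609.9 306.3 234.6] ang 1.648 open 0.585 F [ 0.2 -0.3 -0.5] M [-0.013  0.026  0.018] q [ 0.46  0.44  1.49  0.    1.21 -1.18]
shift cm [-0.19  0.12  5.06] turn [-0.1 -0.2 -0.1] dist mm 51
```

View pics/t6c.png

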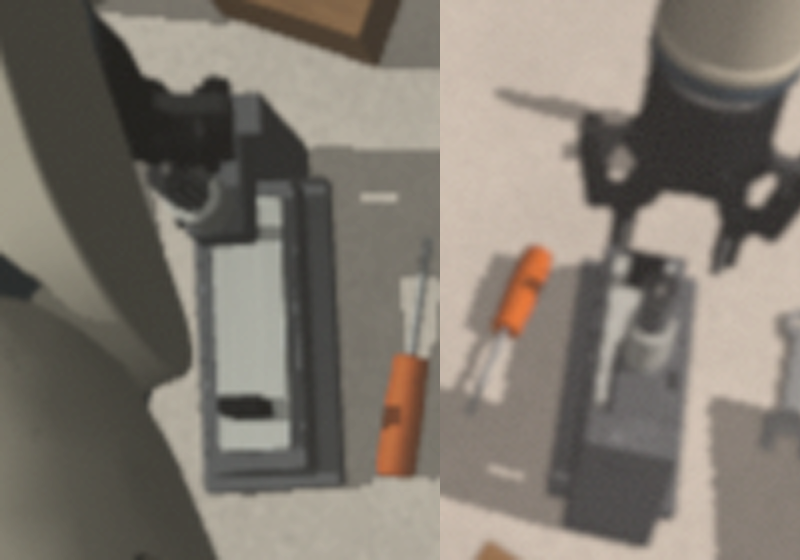

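Request:
jog_arm(
  series=[
    [[-0.1,0.1,2.5,0,0,0,5],[-0.2,0.1,5,0,0,0,5],[-0.2,0.1,5,0,0,0,5]],
  ],
  newtons=20,
)

```text
clock: 9.28
eef_pos: [611.0, 307.1, 184.3]
tcp_rot: [-3.14, -0.004, -3.066]
contact_force: [-0.8, 0.7, -0.0]
opening: 0.581
```

Request:
jog_arm(
  series=[
    [[0,0,0,0,0,0,0],[0,0,0,0,0,0,0],[0,0,0,0,0,0,0],[0,0,0,0,0,0,0]],
  ],
)

```text
clock: 9.78
eef_pos: [613.1, 307.6, 188.1]
tcp_rot: [3.142, 0.002, -3.064]
contact_force: [-0.4, -4.1, 5.9]
opening: 0.246
```

Run:
```python
from h import *
plan([611.5,307.5,184],0.078+math.pi/2)
```

```text
t 9.78 tcp [613.1 307.6 188.1] ang 1.648 open 0.246 F [-0.4 -4.1  5.9] M [-0.717 -0.011  0.039] q [ 0.46  0.48  1.53 -0.    1.12 -1.18]
shift cm [ 0.16 -0.    0.41] turn [ 0.   0.1 -0. ] dist mm 4
```

Request:
jog_arm(
  series=[
    [[0,0,0,0,0,0,5],[0,0,0,0,0,0,5],[0,0,0,0,0,-10.5,5],[0,0,0,0,0,-21,5],[0,0,0,0,0,-31.5,5]],
  ],
)

```text
clock: 10.4
eef_pos: [612.2, 308.0, 186.5]
tcp_rot: [3.141, -0.0, -2.508]
contact_force: [0.0, 0.4, 0.9]
opening: 0.59
```

Request:
jog_arm(
  series=[
    [[0,0,0,0,0,-10.5,5],[0,0,0,0,0,-21,5],[0,0,0,0,0,-31.5,5],[0,0,0,0,0,-42,5],[0,0,0,0,0,-52.5,5]],
  ],
)

```text
clock: 11.02
eef_pos: [612.2, 308.1, 186.5]
tcp_rot: [3.141, 0.0, -1.592]
contact_force: [0.7, 0.2, 0.6]
opening: 0.589
```

Run:
```python
from h import *
plan([611.5,306.8,184],0.16+math.pi)
```

```text
t 11.03 tcp [612.2 308.1 186.5] ang 3.121 open 0.589 F [0.7 0.2 0.6] M [ 0.026  0.03  -0.03 ] q [ 0.46  0.49  1.53  0.    1.12 -2.66]
shift cm [0.13 0.07 0.25] turn [  0.    0.  -10.4] dist mm 3
```

Request:
jog_arm(
  series=[
    [[0.08,0,0.2,0,0,0,4],[0.08,0,0.2,0,0,0,2.5],[0.08,0,0.2,0,0,0,0],[0.08,0,0.2,0,0,0,0],[0.08,0,0.2,0,0,0,0]],
  ],
  newtons=25,
)

```text
clock: 11.65
eef_pos: [612.1, 307.0, 184.6]
tcp_rot: [3.141, -0.0, -1.598]
contact_force: [-0.4, 0.1, -1.6]
opening: 0.245
```

Run:
```python
from h import *
plan([611.5,306.8,184],0.16+math.pi)
```

```text
t 11.65 tcp [612.1 307.  184.6] ang 3.114 open 0.245 F [-0.4  0.1 -1.6] M [ 0.049  0.181 -0.029] q [ 0.46  0.49  1.54  0.    1.12 -2.65]
shift cm [0.02 0.06 0.06] turn [  0.   -0.  -10.7] dist mm 1
```

Request:
jog_arm(
  series=[
    [[0,0,0,0,0,10,0],[0,0,0,0,0,20,0],[0,0,0,0,0,30,0],[0,0,0,0,0,40,0],[0,0,0,0,0,50,0]],
  ],
  newtons=30,
)

```text
clock: 12.28
eef_pos: [612.1, 307.1, 184.6]
tcp_rot: [3.141, -0.001, -2.477]
contact_force: [-1.6, 1.5, -0.2]
opening: 0.247
```

Run:
```python
from h import *
plan([612,307,184],0.16+math.pi)
```

```text
t 12.28 tcp [612.1 307.1 184.6] ang 2.236 open 0.247 F [-1.6  1.5 -0.2] M [0.136 0.295 0.019] q [ 0.46  0.49  1.54  0.    1.12 -1.77]
shift cm [ 0.01 -0.    0.06] turn [  0.   -0.  -61.1] dist mm 1
```

Request:
jog_arm(
  series=[
    [[0,0,0,0,0,10,0],[0,0,0,0,0,20,0],[0,0,0,0,0,30,0],[0,0,0,0,0,40,0],[0,0,0,0,0,50,0]],
  ],
)

```text
clock: 12.9
eef_pos: [612.0, 307.2, 184.6]
tcp_rot: [-3.142, -0.001, 2.934]
contact_force: [-1.7, 0.1, -1.2]
opening: 0.244
```

Request:
jog_arm(
  series=[
    [[0,0,0,0,0,10,0],[0,0,0,0,0,20,0],[0,0,0,0,0,30,0],[0,0,0,0,0,40,0],[0,0,0,0,0,50,0]],
  ],
)

```text
clock: 13.52
eef_pos: [612.1, 307.3, 184.6]
tcp_rot: [-3.141, -0.001, 2.061]
contact_force: [-1.6, 1.0, -2.1]
opening: 0.245
```

Request:
jog_arm(
  series=[
    [[0,0,0,0,0,10,0],[0,0,0,0,0,20,0],[0,0,0,0,0,30,0],[0,0,0,0,0,40,0],[0,0,0,0,0,50,0]],
  ],
)

```text
clock: 14.15
eef_pos: [612.2, 307.3, 184.6]
tcp_rot: [-3.141, -0.0, 1.189]
contact_force: [-0.6, 0.7, -1.6]
opening: 0.245
```

Run:
```python
from h import *
plan([612,307,184],0.16+math.pi)
```

```text
t 14.15 tcp [612.2 307.3 184.6] ang -0.382 open 0.245 F [-0.6  0.7 -1.6] M [0.241 0.159 0.061] q [0.46 0.49 1.54 0.   1.12 0.84]
shift cm [-0.04 -0.01  0.06] turn [ -0.    0.  148.9] dist mm 1
```

Request:
jog_arm(
  series=[
    [[0,0,0,0,0,10,0],[0,0,0,0,0,20,0],[0,0,0,0,0,30,0],[0,0,0,0,0,40,0],[0,0,0,0,0,50,0]],
  ],
)

```text
clock: 14.78
eef_pos: [612.3, 307.2, 184.6]
tcp_rot: [-3.141, 0.0, 0.316]
contact_force: [-0.0, 0.8, -0.3]
opening: 0.243
```

Request:
jog_arm(
  series=[
    [[0,0,0,0,0,10,0],[0,0,0,0,0,20,0],[0,0,0,0,0,30,0],[0,0,0,0,0,40,0],[0,0,0,0,0,50,0]],
  ],
)

```text
clock: 15.4
eef_pos: [612.3, 307.1, 184.6]
tcp_rot: [3.141, 0.0, -0.557]
contact_force: [-0.6, -0.9, -1.1]
opening: 0.243
```

Run:
```python
from h import *
plan([612,307,184],0.16+math.pi)
a=grab('top','t7'); b=grab('scene','s7')
cv2.imwrite('pics/t7c.png',np.hstack([crop(a,100,100,210,240,4),crop(b,320,180,430,320,4,1.2)])[:, :800])
```

```text
t 15.4 tcp [612.3 307.1 184.6] ang -2.127 open 0.243 F [-0.6 -0.9 -1.1] M [ 0.079  0.107 -0.01 ] q [0.46 0.49 1.54 0.   1.12 2.59]
shift cm [-0.02  0.02  0.06] turn [ 0.   0.  48.9] dist mm 1
```

View pics/t7c.png

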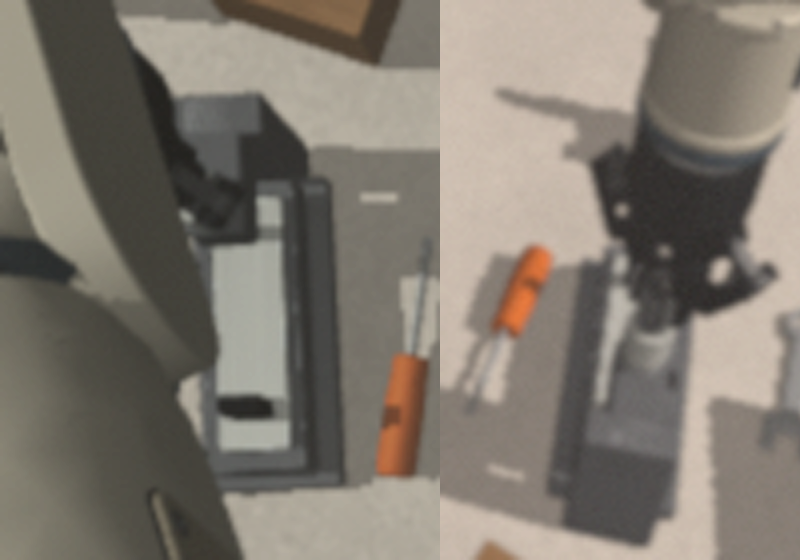

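Request:
jog_arm(
  series=[
    [[0,0,0,0,0,0,4.5],[0,0,0,0,0,0,4.5],[0,0,0,0,0,-10.5,4.5],[0,0,0,0,0,-21,4.5],[0,0,0,0,0,-31,4.5]],
  ],
)

```text
clock: 16.12
eef_pos: [612.6, 307.1, 185.0]
tcp_rot: [-3.141, -0.0, -0.002]
contact_force: [-0.4, 0.2, -0.4]
opening: 0.529
```

Request:
jog_arm(
  series=[
    [[0,0,0,0,0,-10.5,4.5],[0,0,0,0,0,-21,4.5],[0,0,0,0,0,-31.5,4.5],[0,0,0,0,0,-42,4.5],[0,0,0,0,0,-52.5,4.5]],
  ],
)

```text
clock: 16.75
eef_pos: [612.5, 307.1, 185.0]
tcp_rot: [3.141, -0.0, 0.915]
contact_force: [0.2, -0.3, 1.0]
opening: 0.527
```

Request:
jog_arm(
  series=[
    [[0,0,0,0,0,-10.5,4.5],[0,0,0,0,0,-21,4.5],[0,0,0,0,0,-31.5,4.5],[0,0,0,0,0,-42,4.5],[0,0,0,0,0,-52.5,4.5]],
  ],
)

```text
clock: 17.38
eef_pos: [612.6, 307.0, 185.0]
tcp_rot: [3.141, 0.0, 1.831]
contact_force: [-0.1, 0.5, -0.4]
opening: 0.522
```

Run:
```python
from h import *
plan([612,307,184.6],0.16+math.pi)
a=grab('top','t8'); b=grab('scene','s8')
cv2.imwrite('pics/t8c.png',np.hstack([crop(a,100,100,210,240,4),crop(b,320,180,430,320,4,1.2)])[:, :800])
```

```text
t 17.38 tcp [612.6 307.  185. ] ang 0.26 open 0.522 F [-0.1  0.5 -0.4] M [-0.005 -0.017 -0.02 ] q [ 0.46  0.49  1.54 -0.    1.12  0.2 ]
shift cm [ 0.01 -0.06  0.04] turn [   0.     0.  -174.3] dist mm 1
```

View pics/t8c.png

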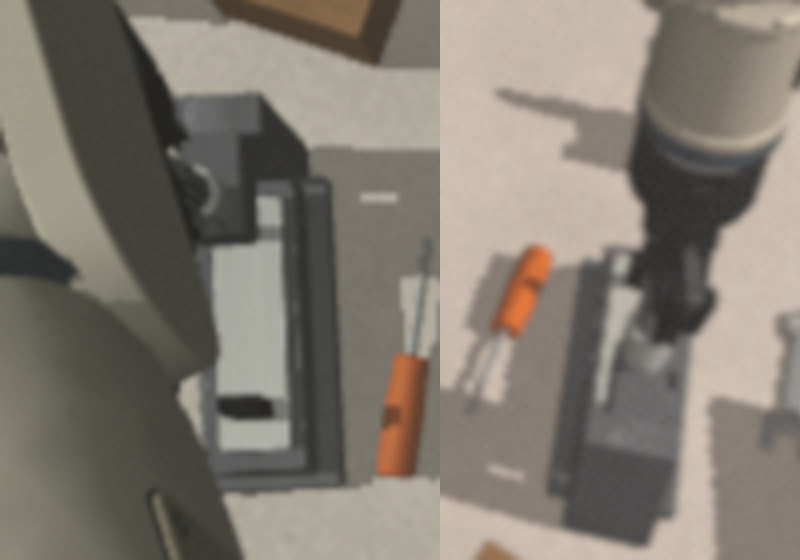

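Request:
jog_arm(
  series=[
    [[0,-0.05,0,0,0,0,2.5],[0,-0.05,0,0,0,0,0],[0,-0.05,0,0,0,0,0],[0,-0.05,0,0,0,0,0]],
  ],
  newtons=30,
)

```text
clock: 17.98
eef_pos: [612.1, 307.0, 185.0]
tcp_rot: [3.141, -0.0, 1.823]
contact_force: [0.5, -0.3, 2.0]
opening: 0.242
```

Request:
jog_arm(
  series=[
    [[0,0,0,0,0,10,0],[0,0,0,0,0,20,0],[0,0,0,0,0,30,0],[0,0,0,0,0,40,0],[0,0,0,0,0,50,0]],
  ],
)

```text
clock: 18.6
eef_pos: [611.9, 307.0, 185.0]
tcp_rot: [-3.142, -0.0, 0.944]
contact_force: [-0.1, -0.7, 1.8]
opening: 0.244
```

Run:
```python
from h import *
plan([612,307,184.6],0.16+math.pi)
```

```text
t 18.6 tcp [611.9 307.  185. ] ang -0.626 open 0.244 F [-0.1 -0.7  1.8] M [0.044 0.034 0.051] q [0.46 0.49 1.54 0.   1.12 1.09]
shift cm [0.01 0.01 0.04] turn [ -0.   -0.  134.9] dist mm 0
```

Request:
jog_arm(
  series=[
    [[0,0,0,0,0,10,0],[0,0,0,0,0,20,0],[0,0,0,0,0,30,0],[0,0,0,0,0,40,0],[0,0,0,0,0,50,0]],
  ],
)

```text
clock: 19.23
eef_pos: [611.8, 307.2, 185.0]
tcp_rot: [-3.141, -0.0, 0.072]
contact_force: [-0.3, 1.1, 2.2]
opening: 0.249
```

Run:
```python
from h import *
plan([612,307,184.6],0.16+math.pi)
```

```text
t 19.23 tcp [611.8 307.2 185. ] ang -1.499 open 0.249 F [-0.3  1.1  2.2] M [0.192 0.069 0.092] q [0.46 0.49 1.54 0.   1.12 1.96]
shift cm [0.01 0.02 0.04] turn [-0.   0.  84.9] dist mm 0
```

Request:
jog_arm(
  series=[
    [[0,0,0,0,0,10,0],[0,0,0,0,0,20,0],[0,0,0,0,0,30,0],[0,0,0,0,0,40,0],[0,0,0,0,0,45,0]],
  ],
)

```text
clock: 19.85
eef_pos: [611.9, 307.3, 185.0]
tcp_rot: [-3.141, 0.0, -0.712]
contact_force: [0.4, 1.7, 0.9]
opening: 0.246
```

Run:
```python
from h import *
plan([612,307,184.6],0.16+math.pi)
```

```text
t 19.85 tcp [611.9 307.3 185. ] ang -2.283 open 0.246 F [0.4 1.7 0.9] M [ 0.259 -0.007  0.04 ] q [0.46 0.49 1.54 0.   1.12 2.75]
shift cm [0.03 0.02 0.04] turn [-0.  0. 40.] dist mm 1
```

Request:
jog_arm(
  series=[
    [[0,0,0,0,0,0,0],[0,0,0,0,0,0,0]],
  ],
)

```text
clock: 20.1
eef_pos: [612.0, 307.3, 185.0]
tcp_rot: [-3.141, 0.0, -0.706]
contact_force: [-0.5, 2.4, 2.9]
opening: 0.246
```

Run:
```python
from h import *
plan([612,307,184.6],0.16+math.pi)
a=grab('top','t9'); b=grab('scene','s9')
cv2.imwrite('pics/t9c.png',np.hstack([crop(a,100,100,210,240,4),crop(b,320,180,430,320,4,1.2)])[:, :800])
```

```text
t 20.1 tcp [612.  307.3 185. ] ang -2.277 open 0.246 F [-0.5  2.4  2.9] M [0.491 0.013 0.046] q [0.46 0.49 1.54 0.   1.12 2.74]
shift cm [0.02 0.02 0.04] turn [-0.   0.  40.4] dist mm 0
```

View pics/t9c.png

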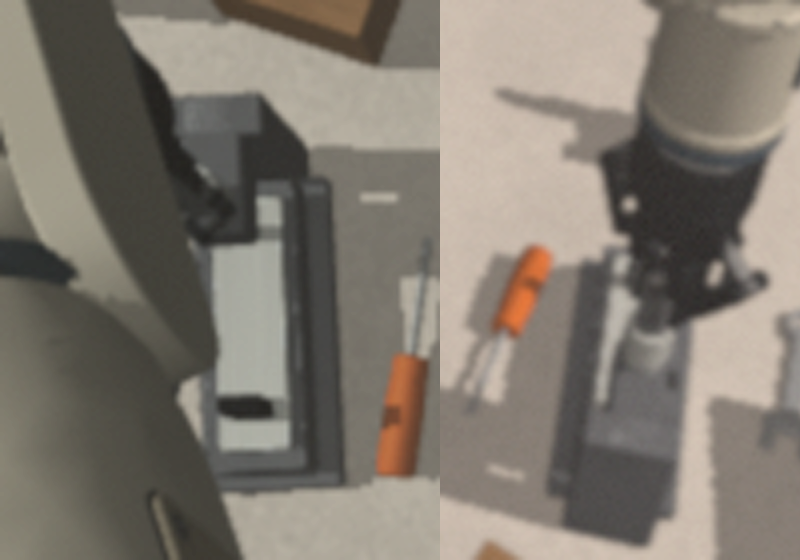

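Request:
jog_arm(
  series=[
    [[0,0,0,0,0,-10,0],[0,0,0,0,0,-20,0],[0,0,0,0,0,-30,0],[0,0,0,0,0,-40,0],[0,0,0,0,0,-50,0]],
  ],
)

```text
clock: 20.82
eef_pos: [611.9, 307.1, 185.0]
tcp_rot: [-3.141, -0.0, 0.172]
contact_force: [-0.8, 1.6, 2.5]
opening: 0.248
```

Request:
jog_arm(
  series=[
    [[0,0,0,0,0,-10,0],[0,0,0,0,0,-20,0],[0,0,0,0,0,-30,0],[0,0,0,0,0,-40,0],[0,0,0,0,0,-50,0]],
  ],
)

```text
clock: 21.45
eef_pos: [611.9, 306.9, 184.9]
tcp_rot: [3.142, -0.0, 1.044]
contact_force: [-1.0, 1.5, 3.6]
opening: 0.243
```

Request:
jog_arm(
  series=[
    [[0,0,0,0,0,-10,0],[0,0,0,0,0,-20,0],[0,0,0,0,0,-30,0],[0,0,0,0,0,-40,0],[0,0,0,0,0,-50,0]],
  ],
)

```text
clock: 22.08
eef_pos: [612.1, 306.8, 185.0]
tcp_rot: [3.141, 0.0, 1.917]
contact_force: [1.3, 1.1, 2.8]
opening: 0.245
```

Request:
jog_arm(
  series=[
    [[0,0,0,0,0,-10,0],[0,0,0,0,0,-20,0],[0,0,0,0,0,-20,0]],
  ],
)

```text
clock: 22.45
eef_pos: [612.2, 306.9, 185.0]
tcp_rot: [3.141, 0.0, 2.259]
contact_force: [0.6, 1.9, 3.1]
opening: 0.247
```

Run:
```python
from h import *
plan([612,307,184.6],0.16+math.pi)
```

```text
t 22.45 tcp [612.2 306.9 185. ] ang 0.688 open 0.247 F [0.6 1.9 3.1] M [ 0.239 -0.083 -0.019] q [ 0.46  0.49  1.54 -0.    1.12 -0.23]
shift cm [ 0.02 -0.01  0.04] turn [  -0.     0.  -149.7] dist mm 0
```

Request:
jog_arm(
  series=[
    [[0,0,0,0,0,0,5],[0,0,0,0,0,0,5],[0,0,-3,0,0,0,5],[0,0,-6,0,0,0,5],[0,0,-6,0,0,0,5]],
  ],
)

```text
clock: 23.08
eef_pos: [613.0, 307.3, 247.3]
tcp_rot: [3.138, 0.001, 2.258]
contact_force: [0.7, 0.7, 0.5]
opening: 0.587
```

Run:
```python
from h import *
plan([472,297,240],0.078)
```

```text
t 23.07 tcp [613.  307.3 247.3] ang 0.687 open 0.587 F [0.7 0.7 0.5] M [ 0.006 -0.037  0.031] q [ 0.46  0.43  1.48 -0.    1.23 -0.22]
shift cm [  8.15 -11.56   0.68] turn [ 0.2 -0.  34.9] dist mm 142
```

Request:
jog_arm(
  series=[
    [[2,-2.9,0,0,0,9,5],[4,-5.8,0,0,0,18,5],[6,-8.6,0,0,0,27,5],[8.2,-11.6,0.5,0,0,34.9,5],[8.2,-11.6,0.5,0,0,34.9,5]],
  ],
)

```text
clock: 23.7
eef_pos: [467.4, 295.7, 238.5]
tcp_rot: [-3.139, 0.001, 1.65]
contact_force: [0.6, 0.1, -0.1]
opening: 0.586
```

Run:
```python
from h import *
plan([500.8,299.3,61.7],0.078)
a=grab('top','t10'); b=grab('scene','s10')
a0=cv2.imread('pics/t5.png')
cv2.imwrite('pics/t10c.png',np.hstack([crop(a0,125,130,165,170,10),crop(a,125,130,165,170,10)]))
cv2.imwrite('pics/t10d.png',np.hstack([crop(a,100,110,210,250,4),crop(b,320,180,430,320,4,1.2)])[:, :800])
```

```text
t 23.7 tcp [467.4 295.7 238.5] ang 0.079 open 0.586 F [ 0.6  0.1 -0.1] M [0.021 0.006 0.061] q [0.56 0.24 1.78 0.   1.13 0.48]
shift cm [ 0.12  3.41 17.67] turn [-0.2  0.1  0.1] dist mm 180
```

View pics/t10c.png

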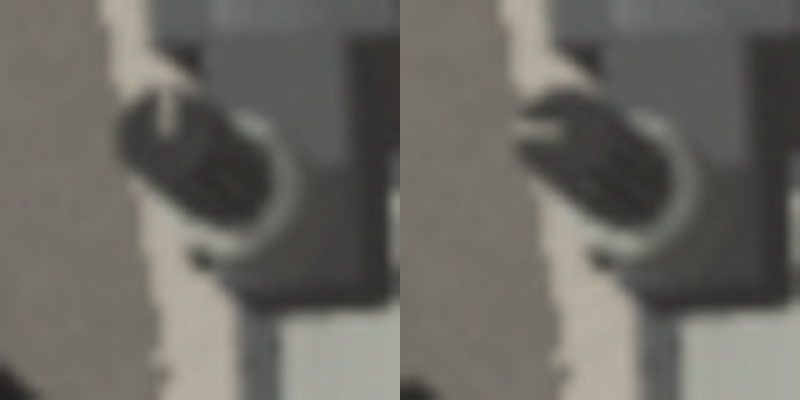

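View pics/t10d.png

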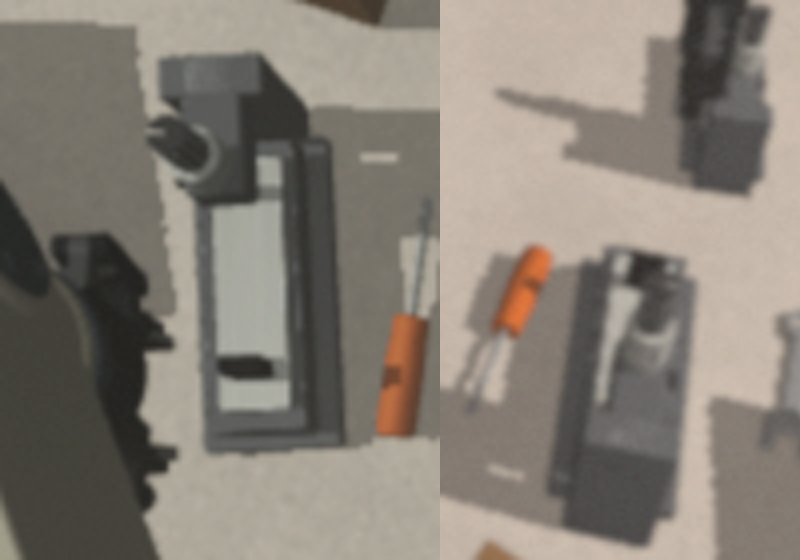

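Request:
jog_arm(
  series=[
    [[0.1,3.4,4,0,0,0,5],[0.1,3.4,9,0,0,0,5],[0.1,3.4,14,0,0,0,5],[0.1,3.4,17.2,0,0,0,5],[0.1,3.4,17.2,0,0,0,5]],
  ],
)

```text
clock: 24.42
eef_pos: [503.3, 299.1, 65.0]
tcp_rot: [-3.137, 0.002, 1.651]
contact_force: [-0.4, 0.1, -0.3]
opening: 0.587
```

Run:
```python
from h import *
plan([500.8,299.3,61.7],0.078)
```

```text
t 24.43 tcp [503.3 299.1  65. ] ang 0.08 open 0.587 F [-0.4  0.1 -0.3] M [0.011 0.044 0.021] q [ 0.53  0.5   1.84 -0.    0.81  0.45]
shift cm [ 0.04 -0.24  0.33] turn [-0.3  0.1  0.1] dist mm 4
```

Request:
jog_arm(
  series=[
    [[0.05,-0.2,0.3,-0.2,0.1,0,5],[0.05,-0.2,0.3,-0.2,0.1,0,3],[0.05,-0.2,0.3,-0.2,0.1,0,0],[0.05,-0.2,0.3,-0.2,0.1,0,0],[0.05,-0.2,0.3,-0.2,0.1,0,0]],
  ],
  newtons=60,
)

```text
clock: 25.05
eef_pos: [502.8, 301.0, 66.1]
tcp_rot: [3.136, -0.003, 1.651]
contact_force: [0.4, -0.3, 7.1]
opening: 0.127
```

Run:
```python
from h import *
plan([500.8,299.3,61.7],0.078)
```

```text
t 25.05 tcp [502.8 301.   66.1] ang 0.08 open 0.127 F [ 0.4 -0.3  7.1] M [-0.133  0.239 -0.032] q [ 0.54  0.49  1.85 -0.    0.8   0.46]
shift cm [-0.16 -0.21  0.44] turn [ 0.3 -0.2  0.1] dist mm 5
```

Request:
jog_arm(
  series=[
    [[0,0,0,0.3,-0.2,0,3],[0,0,0,0.3,-0.2,0,3],[0,0,0,0.3,-0.2,0,3]],
  ],
)

```text
clock: 25.42
eef_pos: [501.9, 300.5, 64.7]
tcp_rot: [-3.14, 0.002, 1.65]
contact_force: [-0.2, -0.0, 0.4]
opening: 0.352
```

Run:
```python
from h import *
plan([502.4,299.5,60],0.078)
```

```text
t 25.43 tcp [501.9 300.5  64.7] ang 0.08 open 0.352 F [-0.2 -0.   0.4] M [-0.073 -0.07  -0.011] q [ 0.54  0.5   1.84 -0.    0.8   0.46]
shift cm [-0.1   0.04  0.47] turn [-0.1  0.1  0.1] dist mm 5
```

Request:
jog_arm(
  series=[
    [[-0.1,0,0.45,0,0,0,3],[-0.1,0,0.45,0,0,0,3],[-0.1,0,0.45,0,0,0,0],[-0.1,0,0.45,0,0,0,0],[-0.1,0,0.45,0,0,0,0]],
  ],
)

```text
clock: 26.05
eef_pos: [502.2, 299.6, 60.3]
tcp_rot: [-3.14, 0.002, 1.65]
contact_force: [0.5, -1.3, 0.6]
opening: 0.132
```

Run:
```python
from h import *
plan([440,294,67],0.078)
```

```text
t 26.05 tcp [502.2 299.6  60.3] ang 0.08 open 0.132 F [ 0.5 -1.3  0.6] M [ 0.024 -0.111  0.021] q [ 0.54  0.5   1.84 -0.    0.8   0.46]
shift cm [-0.06 -6.24 -0.66] turn [-0.1  0.1  0.1] dist mm 63
```

Request:
jog_arm(
  series=[
    [[0,0,-0.2,0,0,0,0],[0,0,-0.5,0,0,0,0],[0,-2,-0.5,0,0,0,0],[0,-4.5,-0.5,0,0,0,0],[0,-7,-0.5,0,0,0,0]],
  ],
)

```text
clock: 26.68
eef_pos: [431.5, 293.8, 65.5]
tcp_rot: [-3.14, 0.002, 1.65]
contact_force: [-0.6, 0.5, -1.2]
opening: 0.13
```

Run:
```python
from h import *
plan([440,294,135],0.078)
a=grab('top','t11'); b=grab('scene','s11')
cv2.imwrite('pics/t11d.png',np.hstack([crop(a,100,110,210,250,4),crop(b,320,180,430,320,4,1.2)])[:, :800])
```

```text
t 26.68 tcp [431.5 293.8  65.5] ang 0.079 open 0.13 F [-0.6  0.5 -1.2] M [0.008 0.087 0.002] q [ 0.6   0.42  1.98 -0.    0.74  0.52]
shift cm [-0.06  0.83 -6.95] turn [-0.1  0.1  0.1] dist mm 70
```

View pics/t11d.png

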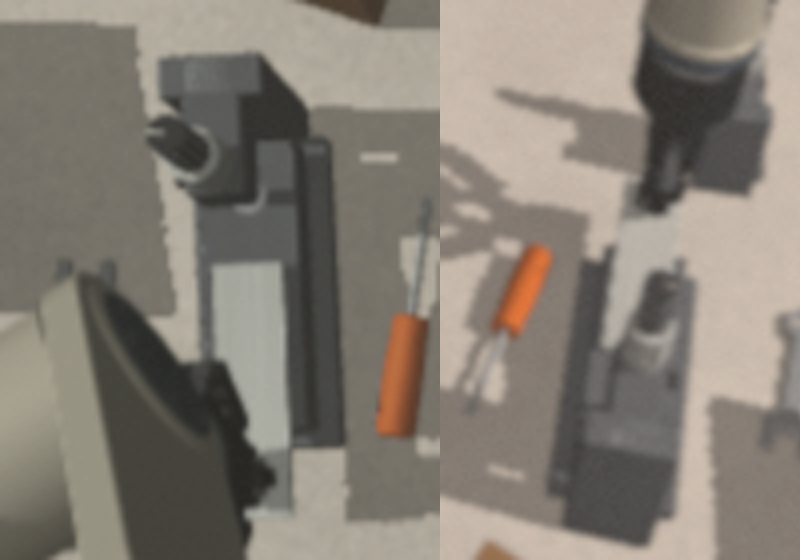

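Run:
```python
from h import *
np.set_printoptions(precision=1,suppress=True)
R=lambda x,y:(325+(x+.5)/5.8-.5,150+(y+.5)/5.8-.5)
Q=lambda x,y:(130+(x+.5)/6.9-.5,185+(y+.5)/6.9-.5)
print('top',onz('top',[R(238,331),R(389,350),R(538,367)],27))
print('scene',onz('scene',[Q(568,216),Q(445,172),Q(326,127)],35))
c=np.array([498.6,-285.4]); yw=-.094
ex=np.array([math.cos(yw),math.sin(yw)]);ey=np.array([-ex[1],ex[0]])
for k in(-2,-1,0,1,2): print('post',c+ey*68*k)
for k in(1.5,.5,-.5,-1.5): print('slot',c+ey*68*k)
```

```text
top [[ 503.6 -220.5   27. ]
 [ 496.6 -289.    27. ]
 [ 490.5 -356.7   27. ]]
scene [[ 509.8 -213.3   35. ]
 [ 503.2 -280.7   35. ]
 [ 495.3 -348.5   35. ]]
post [ 485.8 -420.8]
post [ 492.2 -353.1]
post [ 498.6 -285.4]
post [ 505.  -217.7]
post [ 511.4 -150. ]
slot [ 508.2 -183.9]
slot [ 501.8 -251.6]
slot [ 495.4 -319.2]
slot [ 489.  -386.9]
```

Request:
jog_arm(
  series=[
    [[0,0,-3,0,0,0,0],[0,0,-8,0,0,0,0],[0,0,-12,0,0,0,0],[-4,0,-14,0,0,0,0],[-9,0,-14,0,0,0,0]],
  ],
)

```text
clock: 27.4
eef_pos: [441.8, 204.7, 208.0]
tcp_rot: [3.139, 0.0, 1.652]
contact_force: [-0.3, -0.8, -1.3]
opening: 0.128
```

Run:
```python
from h import *
plan([508.2,-183.9,125],-0.094)
np.set_printoptions(precision=0,suppress=True)
print(onz('top',[(385,287)],150),onz('scene',[(226,140)],150), tri((226,140),(390,288)))
```

```text
t 27.4 tcp [441.8 204.7 208. ] ang 0.081 open 0.128 F [-0.3 -0.8 -1.3] M [0.02  0.028 0.046] q [ 0.43  0.16  1.95 -0.    1.03  0.35]
shift cm [-39.27   3.43   8.31] turn [ 0.2 -0.  10.1] dist mm 403
[[ 310. -237.  150.]] [[ 268. -257.  150.]] [ 312. -235.  190.]
```

Request:
jog_arm(
  series=[
    [[-5,0.4,0,0,0,2,0],[-10,0.9,0,0,0,4,0],[-15,1.3,0,0,0,6,0],[-20,1.8,0,0,0,8,0],[-25,2.2,1,0,0,10.1,0]],
  ],
)

```text
clock: 28.02
eef_pos: [483.1, -45.1, 197.1]
tcp_rot: [3.14, 0.002, 1.473]
contact_force: [0.9, 0.2, -1.2]
opening: 0.13
```

Run:
```python
from h import *
plan([508.2,-183.9,110],-0.094)
```

```text
t 28.02 tcp [483.1 -45.1 197.1] ang -0.098 open 0.13 F [ 0.9  0.2 -1.2] M [ 0.004  0.05  -0.005] q [-0.09  0.17  1.96 -0.    1.    0.  ]
shift cm [-13.55   3.84   8.74] turn [ 0.1  0.1 -0.2] dist mm 166
```

Request:
jog_arm(
  series=[
    [[-4,1,1,0,0,0,0],[-8,2.5,3,0,0,0,0],[-12,3.5,6,0,0,0,0],[-13.6,3.8,8.7,0,0,0,0],[-13.6,3.8,8.7,0,0,0,0]],
  ],
)

```text
clock: 28.65
eef_pos: [505.2, -183.2, 107.6]
tcp_rot: [-3.137, 0.001, 1.472]
contact_force: [-0.5, -0.0, -0.7]
opening: 0.13
```

Request:
jog_arm(
  series=[
    [[0,0,0,0,0,0,0],[0,0,0,0,0,0,0]],
  ],
)

```text
clock: 28.9
eef_pos: [506.9, -181.8, 110.5]
tcp_rot: [3.141, 0.002, 1.475]
contact_force: [0.0, -1.0, -2.2]
opening: 0.13
```

Run:
```python
from h import *
plan([508.2,-183.9,75],-0.094)
a=grab('top','t12'); b=grab('scene','s12')
cv2.imwrite('pics/t12d.png',np.hstack([crop(a,310,130,440,260,3),crop(b,140,150,270,280,3,1.2)])[:, :800])
```

```text
t 28.9 tcp [ 506.9 -181.8  110.5] ang -0.096 open 0.13 F [ 0.  -1.  -2.2] M [-0.03   0.031  0.007] q [-0.35  0.37  1.92 -0.    0.85 -0.25]
shift cm [-0.19  0.15  3.55] turn [ 0.   0.1 -0.1] dist mm 36
```

View pics/t12d.png

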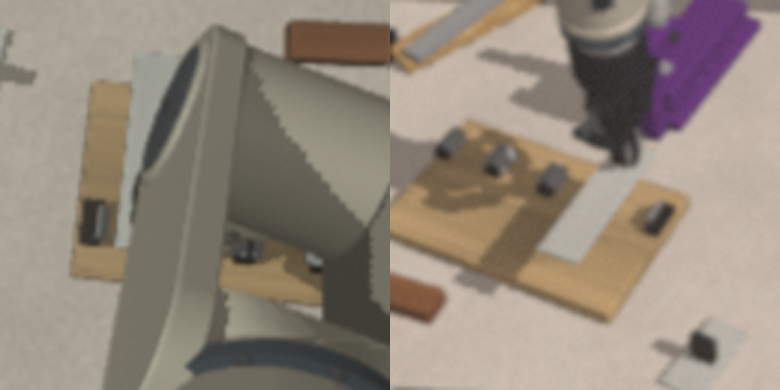

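Run:
```python
from h import *
b=cv2.imread('pics/s12.png');a=cv2.imread('pics/t12.png')
cv2.imwrite('pics/f1.png',crop(b,180,195,250,250,10,1.2)); cv2.imwrite('pics/f2.png',crop(a,330,140,380,220,7))
```

```text
(no output)
```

View pics/f1.png

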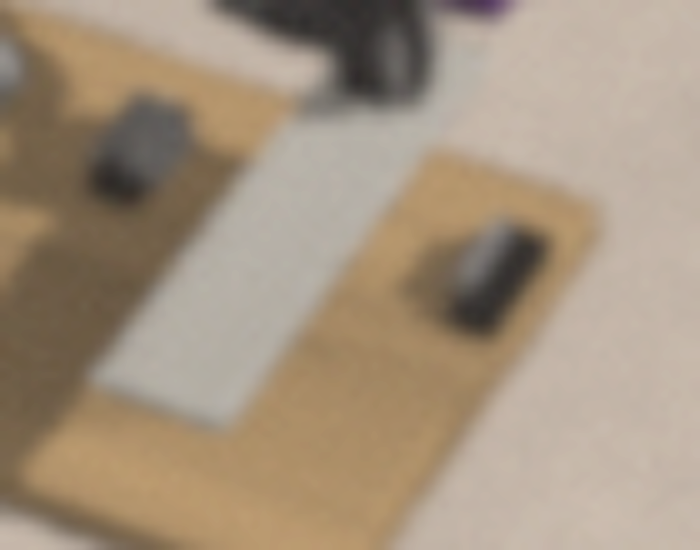

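View pics/f2.png

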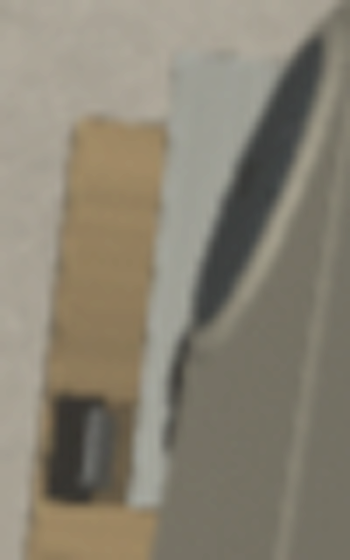

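Run:
```python
from h import *
np.set_printoptions(precision=1,suppress=True)
S=lambda x,y:(180+(x+.5)/10-.5,195+(y+.5)/10-.5)
T=lambda x,y:(330+(x+.5)/7-.5,140+(y+.5)/7-.5)
yw=-.095;ex=np.array([math.cos(yw),math.sin(yw)]);ey=np.array([-ex[1],ex[0]])
tcp=np.array([506.9,-181.8])
def loc(P,o): d=P[:,:2]-o; return np.c_[d@ex,d@ey]
print('scene plate rel tcp',loc(onz('scene',[S(90,382),S(228,430),S(290,125),S(430,150)],106),tcp))
print('top plate rel tcp',loc(onz('top',[T(172,58),T(131,505)],106),tcp))
A=np.array([508.2,-183.9])
print('scene rack rel A', loc(onz('scene',[S(600,218),S(395,540)],20),A), loc(onz('scene',[S(140,150),S(505,270)],35),A))
print('top rack left edge rel A',loc(onz('top',[T(75,118),T(28,530)],20),A))
```

```text
scene plate rel tcp [[137.3 -21.4]
 [136.1  24.6]
 [ 27.4 -19.5]
 [ 18.9  25. ]]
top plate rel tcp [[130.8  21.6]
 [-25.9  19.4]]
scene rack rel A [[-40.7  46.9]
 [ 99.4  50. ]] [[  5.1 -98.3]
 [  1.6  36.3]]
top rack left edge rel A [[124.2  42.1]
 [-32.9  42.9]]
```

Request:
jog_arm(
  series=[
    [[-0.15,0.12,2,0,0,0,0],[-0.17,0.15,4.5,0,0,0,0],[-0.17,0.15,4.5,0,0,0,0],[-0.17,0.15,4.5,0,0,0,0],[-0.17,0.15,4.5,0,0,0,0]],
  ],
  newtons=80,
)

```text
clock: 29.62
eef_pos: [508.1, -184.3, 65.3]
tcp_rot: [3.141, 0.003, 1.474]
contact_force: [1.4, 0.2, -1.9]
opening: 0.127
```

Run:
```python
from h import *
plan([508.2,-183.6,35],-0.094)
b=grab('scene','s13')
cv2.imwrite('pics/s13c.png',crop(b,170,180,250,250,9,1.2))
```

```text
t 29.62 tcp [ 508.1 -184.3   65.3] ang -0.097 open 0.127 F [ 1.4  0.2 -1.9] M [-0.001  0.053 -0.03 ] q [-0.35  0.44  1.94 -0.    0.76 -0.25]
shift cm [0.08 0.01 3.03] turn [ 0.   0.1 -0.1] dist mm 30
```

View pics/s13c.png

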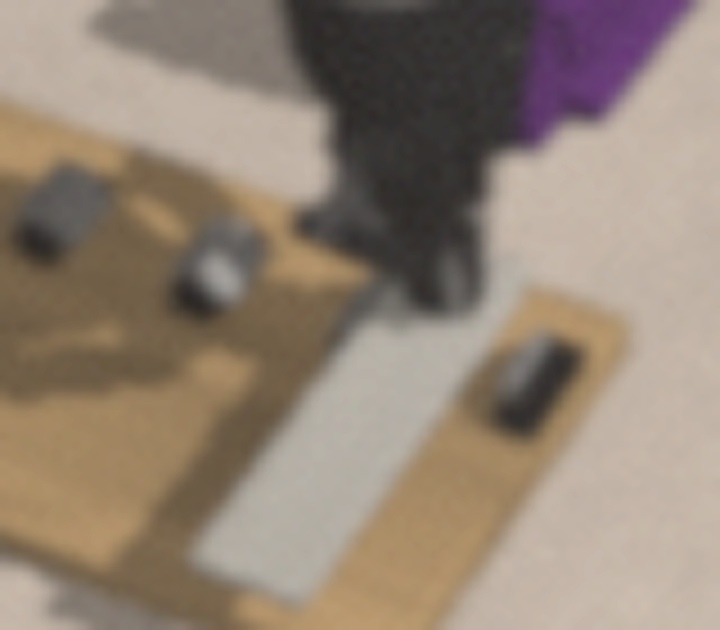

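Request:
jog_arm(
  series=[
    [[0.06,0,0.8,0,0,-0.1,0],[0.06,0,1.6,0,0,-0.1,0],[0.06,0,1.6,0,0,-0.1,0],[0.06,0,1.6,0,0,-0.1,0]],
  ],
)

```text
clock: 30.18
eef_pos: [507.2, -183.5, 48.0]
tcp_rot: [-3.14, 0.002, 1.476]
contact_force: [0.0, 0.1, -0.9]
opening: 0.123
```

Request:
jog_arm(
  series=[
    [[0,0,0.5,0,0,0,0],[0,0,1,0,0,0,0],[0,0,1,0,0,0,0]],
  ],
)

```text
clock: 30.55
eef_pos: [507.1, -183.5, 37.7]
tcp_rot: [-3.14, 0.002, 1.476]
contact_force: [0.6, -0.7, -1.7]
opening: 0.124
```

Request:
jog_arm(
  series=[
    [[0,0,0.3,0,0,0,0],[0,0,0.6,0,0,0,0],[0,0,0.6,0,0,0,0]],
  ],
)

```text
clock: 30.92
eef_pos: [507.1, -183.5, 31.7]
tcp_rot: [-3.14, 0.002, 1.476]
contact_force: [1.2, -1.0, -6.4]
opening: 0.127
```

Run:
```python
from h import *
plan([508.2,-183.6,30],-0.094)
b=grab('scene','s14')
cv2.imwrite('pics/s14c.png',crop(b,170,180,250,250,9,1.2))
```

```text
t 30.93 tcp [ 507.1 -183.5   31.7] ang -0.095 open 0.127 F [ 1.2 -1.  -6.4] M [-0.121 -0.098 -0.048] q [-0.35  0.5   1.96 -0.    0.69 -0.25]
shift cm [-0.    0.11  0.17] turn [-0.1  0.1 -0.1] dist mm 2
```

View pics/s14c.png

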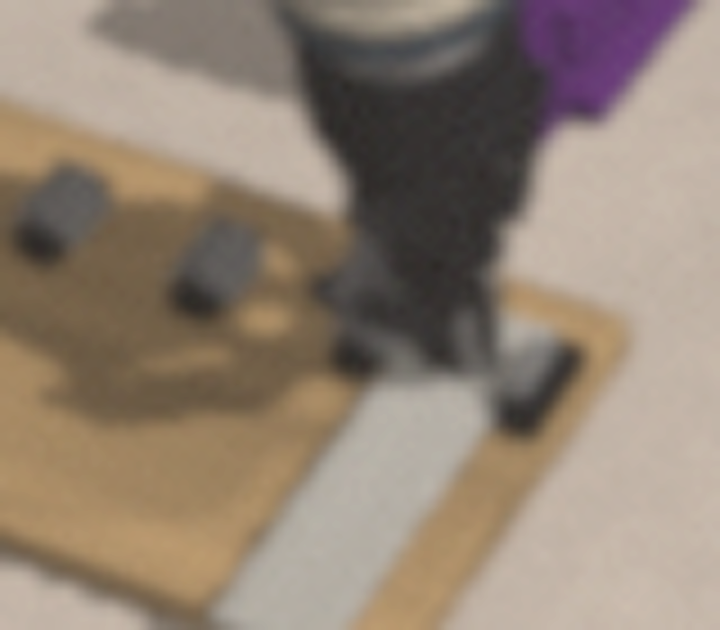

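Request:
jog_arm(
  series=[
    [[0,0,0.2,0,0,0,0],[0,0,0.3,0,0,0,0],[0,0,0.3,0,0,0,0]],
  ],
)

```text
clock: 31.35
eef_pos: [507.2, -183.5, 30.3]
tcp_rot: [-3.14, 0.002, 1.476]
contact_force: [-5.1, 1.3, 13.3]
opening: 0.128
```

Run:
```python
from h import *
plan([508.2,-183.6,30],-0.094)
```

```text
t 31.35 tcp [ 507.2 -183.5   30.3] ang -0.095 open 0.128 F [-5.1  1.3 13.3] M [ 0.278  0.737 -0.021] q [-0.35  0.5   1.96 -0.    0.69 -0.25]
shift cm [-0.    0.1   0.03] turn [-0.1  0.1 -0.1] dist mm 1
```

Request:
jog_arm(
  series=[
    [[0,0,0,0,0,0,3.5],[0,0,0,0,0,0,3.5],[0,0,0,0,0,0,3.5],[0,0,-4,0,0,0,3.5],[0,0,-9,0,0,0,3.5]],
  ],
)

```text
clock: 31.98
eef_pos: [506.5, -183.0, 119.1]
tcp_rot: [-3.137, 0.001, 1.476]
contact_force: [-0.3, -0.7, -0.3]
opening: 0.412
```

Request:
jog_arm(
  series=[
    [[6,1,-2,0,0,0,6],[12,2,-4,0,0,0,6],[18,3,-6,0,0,0,6],[24,3,-6,0,0,0,6],[28,3,-6,0,0,0,6]],
  ],
)

```text
clock: 32.6
eef_pos: [564.2, 95.3, 178.9]
tcp_rot: [-3.141, 0.002, 1.477]
contact_force: [0.2, -0.3, -1.0]
opening: 0.701
```

Run:
```python
from h import *
plan([508.2,-183.6,30],-0.094)
a=grab('top','t15');b=grab('scene','s15')
cv2.imwrite('pics/s15c.png',crop(b,160,180,260,260,8,1.2))
cv2.imwrite('pics/t15c.png',crop(a,270,40,460,240,4)[:600,:800])
```

```text
t 32.6 tcp [564.2  95.3 178.9] ang -0.094 open 0.701 F [ 0.2 -0.3 -1. ] M [ 0.033 -0.014  0.011] q [ 0.17  0.33  1.8  -0.    1.02  0.26]
shift cm [-28.26  -2.96  14.94] turn [-0.   0.1  0. ] dist mm 321
```

View pics/s15c.png

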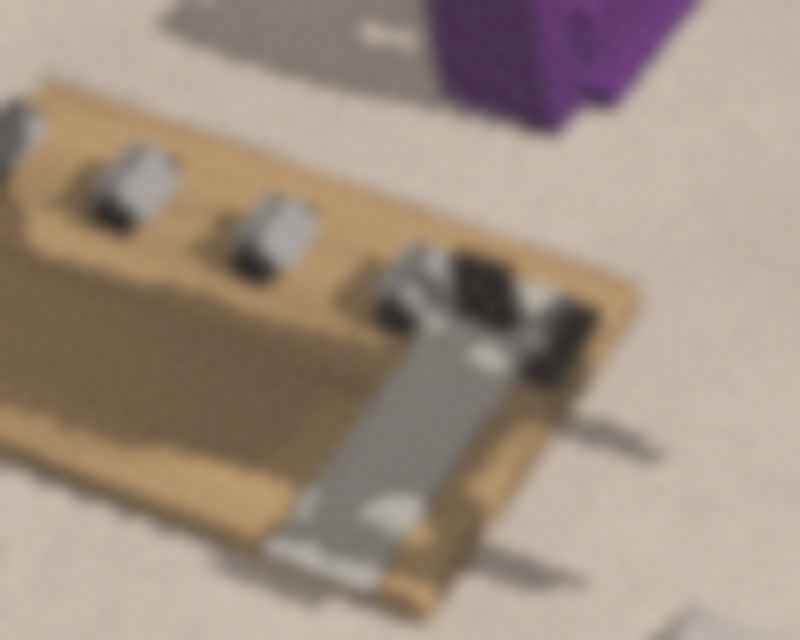

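View pics/t15c.png

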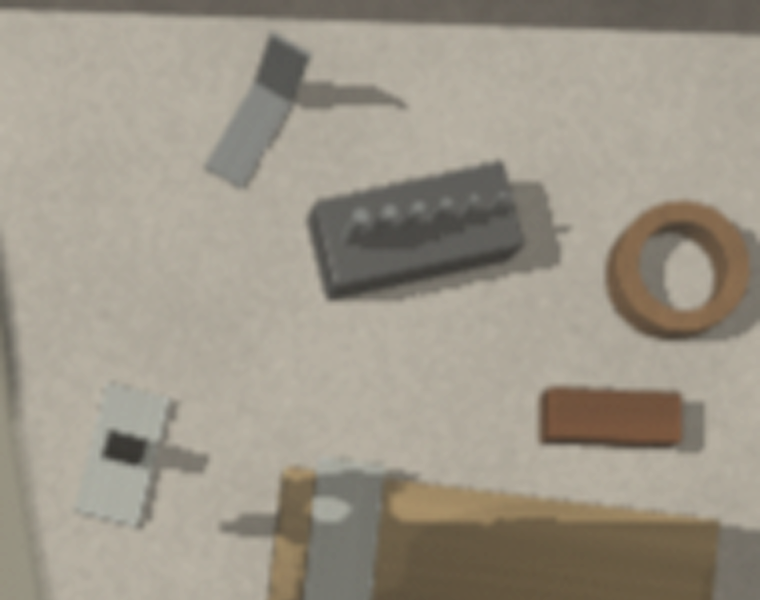

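View pics/t15.png

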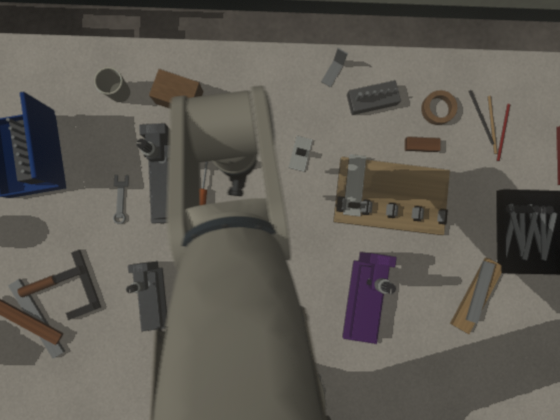

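View pics/s15.png

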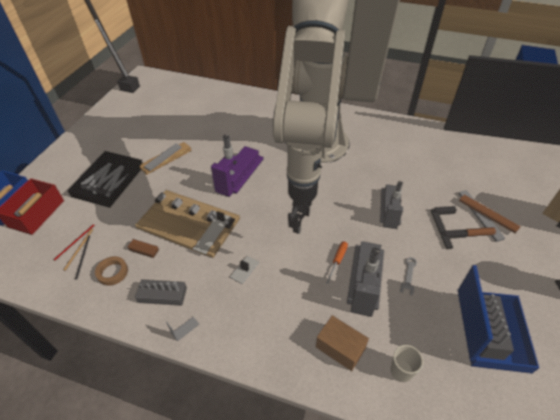

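Run:
```python
from h import *
np.set_printoptions(precision=1,suppress=True)
T=lambda x,y:(270+(x+.5)/4-.5,40+(y+.5)/4-.5)
c=onz('top',[T(108,383),T(177,402),T(143,528),T(76,510)],6)[:,:2]; print(c,c.mean(0)); 
u=(c[0]+c[1]-c[2]-c[3]); print('yaw',math.atan2(u[1],u[0]),np.linalg.norm(u)/2)
w=c[0]-c[1]+c[3]-c[2]; print('w',np.linalg.norm(w)/2, math.atan2(w[1],w[0])-math.pi/2)
print('lug',onz('top',[T(125,447)],40))
b=cv2.imread('pics/s15.png'); cv2.imwrite('pics/g1.png',crop(b,220,245,270,290,12,1.2))
```

```text
[[692.8 -38. ]
 [681.2 -84.6]
 [595.4 -63.3]
 [606.3 -18.3]] [643.9 -51. ]
yaw -0.23360636978922544 88.60615966607912
w 47.10773532566404 -0.2414633138586677
lug [[641.9 -47.8  40. ]]
```

View pics/g1.png

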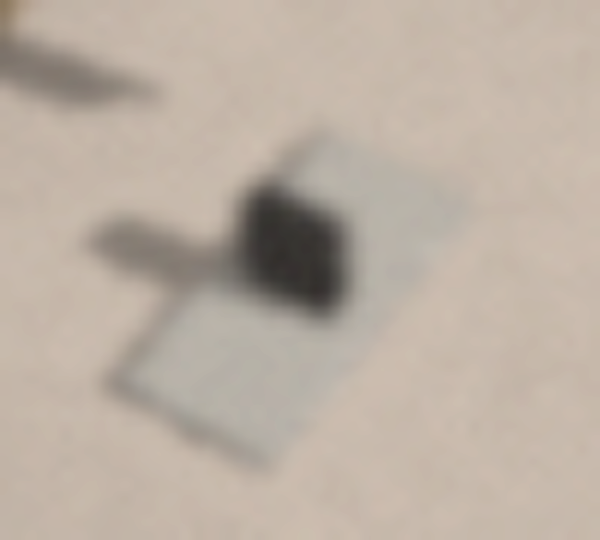

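Run:
```python
from h import *
np.set_printoptions(precision=1,suppress=True)
T=lambda x,y:(220+(x+.5)/12-.5,245+(y+.5)/12-.5)
c=onz('scene',[T(275,468),T(112,385),T(318,128),T(478,205)],6)[:,:2]; print(c,c.mean(0)); 
u=(c[0]+c[1]-c[2]-c[3]); print('yaw',math.atan2(u[1],u[0]),np.linalg.norm(u)/2)
plan([646,-48,60],-0.236)
```

```text
[[696.1 -32.6]
 [687.1 -79.6]
 [600.1 -60. ]
 [609.2 -12.7]] [648.1 -46.2]
yaw -0.2237135099238025 89.14403691062238
t 32.7 tcp [564.2  96.4 178.6] ang -0.091 open 0.699 F [0.7 0.1 0.4] M [-0. -0. -0.] q [ 0.2  0.3  1.8 -0.   1.   0.3]
shift cm [-13.6   9.5  11.9] turn [-0.   0.1  8.3] dist mm 204
```

Request:
jog_arm(
  series=[
    [[-4.5,3,2,0,0,3,6],[-9,6,5,0,0,6,6],[-13.6,9.5,9,0,0,8,6],[-13.6,9.5,11.5,0,0,8,6],[-13.6,9.5,11.5,0,0,8,6]],
  ],
)

```text
clock: 33.33
eef_pos: [643.3, -53.4, 61.1]
tcp_rot: [-3.135, 0.003, 1.334]
contact_force: [0.5, 0.3, 0.5]
opening: 0.704
```

Request:
jog_arm(
  series=[
    [[0,0,0,0,0,0,5],[0,0,0,0,0,0,5]],
  ],
  newtons=60,
)

```text
clock: 33.58
eef_pos: [646.1, -51.5, 65.4]
tcp_rot: [3.141, 0.002, 1.337]
contact_force: [-0.8, 0.1, 0.1]
opening: 0.588
```

Run:
```python
from h import *
plan([646,-48.6,10.3],-0.232)
b=grab('scene','s16');a=grab('top','t16')
cv2.imwrite('pics/s16c.png',np.hstack([crop(b,200,200,300,300,4,1.2),crop(a,260,100,360,200,4,1.2)]))
```

```text
t 33.58 tcp [646.1 -51.5  65.4] ang -0.234 open 0.588 F [-0.8  0.1  0.1] M [-0.033 -0.052  0.017] q [-0.08  0.57  1.7  -0.    0.87  0.15]
shift cm [ 0.29 -0.08  5.51] turn [ 0.1  0.1 -0.1] dist mm 55
```

View pics/s16c.png

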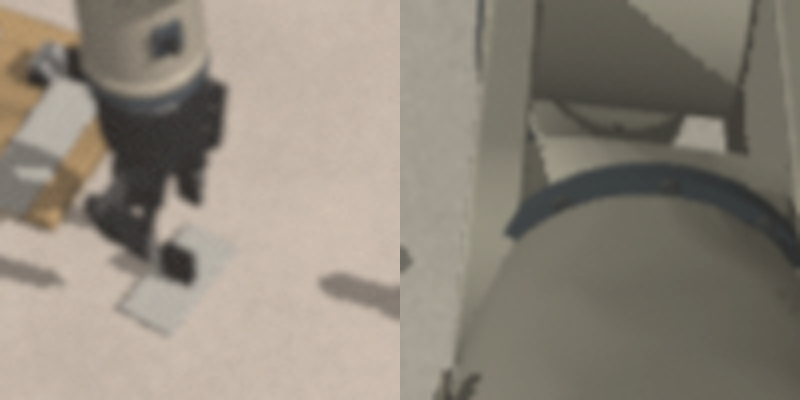

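Request:
jog_arm(
  series=[
    [[0.25,0,2.5,0,0,0,5],[0.28,-0.05,5,0,0,0,5],[0.28,-0.05,5.4,0,0,0,5],[0.28,-0.05,5.4,0,0,0,4],[0.28,-0.05,5.4,0,0,0,3]],
  ],
)

```text
clock: 34.3
eef_pos: [646.4, -49.3, 11.0]
tcp_rot: [3.141, 0.002, 1.336]
contact_force: [0.3, 0.6, 0.7]
opening: 0.356
```

Run:
```python
from h import *
plan([646,-48.6,10.3],-0.232)
```

```text
t 34.3 tcp [646.4 -49.3  11. ] ang -0.235 open 0.356 F [0.3 0.6 0.7] M [-0.05  -0.034 -0.024] q [-0.08  0.65  1.72 -0.    0.78  0.16]
shift cm [ 0.06 -0.05  0.07] turn [ 0.   0.1 -0.1] dist mm 1
```

Request:
jog_arm(
  series=[
    [[0.06,0,0.06,0,0,0,0],[0.06,0,0.06,0,0,0,0],[0.06,0,0.06,0,0,0,0],[0.06,0,0.06,0,0,0,0]],
  ],
  newtons=80,
)

```text
clock: 34.8
eef_pos: [646.5, -48.8, 10.2]
tcp_rot: [3.141, 0.002, 1.336]
contact_force: [-0.6, 0.6, 7.1]
opening: 0.125
```

Request:
jog_arm(
  series=[
    [[0,0,-1,0,0,0,0],[0,0,-4,0,0,0,0],[0,0,-8,0,0,0,0],[0,0,-11,0,0,0,0],[0,0,-11,0,0,0,0]],
  ],
)

```text
clock: 35.42
eef_pos: [647.5, -48.6, 122.2]
tcp_rot: [3.138, 0.001, 1.336]
contact_force: [-0.4, -0.7, -1.7]
opening: 0.125
```

Run:
```python
from h import *
plan([501.8,-251.5,110],-0.094)
b=grab('scene','s17');a=grab('top','t17')
cv2.imwrite('pics/s17c.png',np.hstack([crop(b,200,200,300,300,4,1.2),crop(a,260,100,360,200,4,1.2)]))
```

```text
t 35.42 tcp [647.5 -48.6 122.2] ang -0.235 open 0.125 F [-0.4 -0.7 -1.7] M [ 0.05  -0.07   0.003] q [-0.08  0.5   1.67 -0.    0.97  0.16]
shift cm [-23.12  -9.46   1.22] turn [ 0.2  0.1 -8.1] dist mm 250
```

View pics/s17c.png

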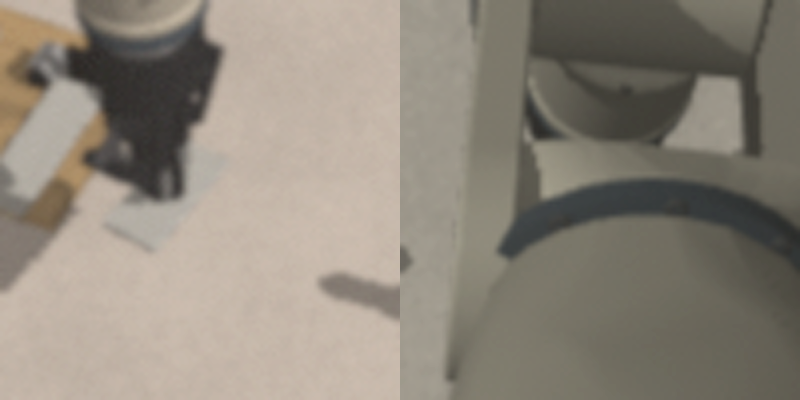

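Request:
jog_arm(
  series=[
    [[-5,-2,0,0,0,-2,0],[-10,-4,0,0,0,-4,0],[-15,-6,0,0,0,-6,0],[-20,-8,0,0,0,-8,0],[-23.1,-9.5,0.5,0,0,-8.1,0]],
  ],
)

```text
clock: 36.15
eef_pos: [497.5, -252.4, 113.4]
tcp_rot: [-3.138, 0.001, 1.477]
contact_force: [0.5, -0.0, -0.8]
opening: 0.125
```

Request:
jog_arm(
  series=[
    [[0,0,0,0,0,0,0],[0,0,0,0,0,0,0],[0,0,0,0,0,0,0]],
  ],
)

```text
clock: 36.52
eef_pos: [500.2, -250.2, 114.4]
tcp_rot: [-3.14, 0.002, 1.479]
contact_force: [0.0, -0.7, -0.5]
opening: 0.128
```

Run:
```python
from h import *
plan([501.5,-251.4,65],-0.094)
b=grab('scene','s18')
cv2.imwrite('pics/s18c.png',crop(b,150,170,250,250,8,1.2))
```

```text
t 36.52 tcp [ 500.2 -250.2  114.4] ang -0.092 open 0.128 F [ 0.  -0.7 -0.5] M [ 0.019 -0.061 -0.026] q [-0.47  0.39  1.87 -0.    0.88 -0.37]
shift cm [-0.1   0.14  4.94] turn [-0.1  0.1  0.1] dist mm 49
```

View pics/s18c.png

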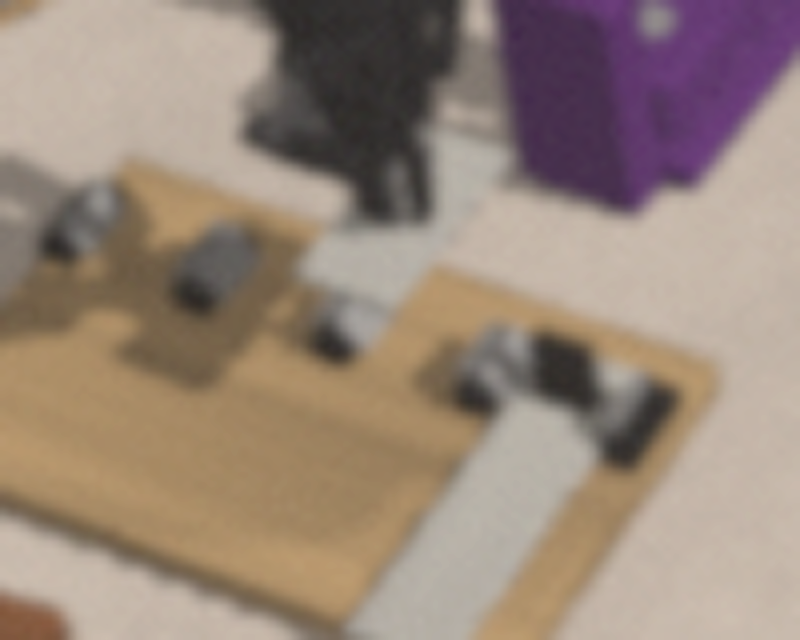

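Request:
jog_arm(
  series=[
    [[-0.1,0.14,2.5,0,0,0.1,0],[-0.1,0.14,5,0,0,0.1,0],[-0.1,0.14,5,0,0,0.1,0],[-0.1,0.14,5,0,0,0.1,0],[-0.1,0.14,5,0,0,0.1,0]],
  ],
)

```text
clock: 37.2
eef_pos: [501.8, -252.5, 65.8]
tcp_rot: [3.141, 0.003, 1.476]
contact_force: [-0.1, 0.2, -1.2]
opening: 0.129
```

Run:
```python
from h import *
plan([501.5,-251.4,40],-0.094)
b=grab('scene','s19')
cv2.imwrite('pics/s19c.png',crop(b,150,170,250,250,8,1.2))
```

```text
t 37.2 tcp [ 501.8 -252.5   65.8] ang -0.095 open 0.129 F [-0.1  0.2 -1.2] M [ 0.013  0.007 -0.001] q [-0.47  0.47  1.9  -0.    0.78 -0.37]
shift cm [ 0.11 -0.04  2.58] turn [ 0.   0.2 -0. ] dist mm 26
```

View pics/s19c.png

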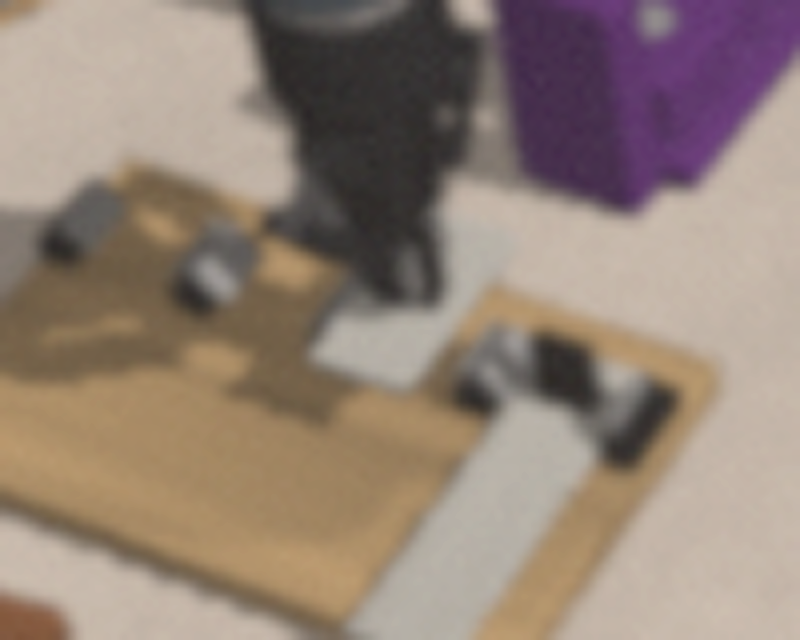

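Request:
jog_arm(
  series=[
    [[0.08,0,0.8,0,0.1,0,0],[0.08,0,1.8,0,0.1,0,0],[0.08,0,1.8,0,0.1,0,0],[0.08,0,1.8,0,0.1,0,0]],
  ],
)

```text
clock: 37.75
eef_pos: [501.0, -251.6, 46.6]
tcp_rot: [-3.14, 0.0, 1.476]
contact_force: [-0.3, -0.6, -0.8]
opening: 0.123
```

Request:
jog_arm(
  series=[
    [[0,0,0.5,0,0,0,0],[0,0,1,0,0,0,0],[0,0,1,0,0,0,0]],
  ],
)

```text
clock: 38.12
eef_pos: [500.8, -251.7, 36.3]
tcp_rot: [-3.14, 0.0, 1.476]
contact_force: [-0.8, -3.4, -2.7]
opening: 0.126
```

Request:
jog_arm(
  series=[
    [[0,0,0.4,0,0,0,0],[0,0,0.7,0,0,0,0],[0,0,0.7,0,0,0,0]],
  ],
)

```text
clock: 38.5
eef_pos: [501.1, -251.7, 30.2]
tcp_rot: [-3.14, 0.001, 1.476]
contact_force: [-2.7, -3.2, 6.8]
opening: 0.13
```

Run:
```python
from h import *
plan([501.5,-251.4,30],-0.094)
b=grab('scene','s20')
cv2.imwrite('pics/s20c.png',crop(b,150,170,250,250,8,1.2))
```

```text
t 38.5 tcp [ 501.1 -251.7   30.2] ang -0.095 open 0.13 F [-2.7 -3.2  6.8] M [-0.468  0.306 -0.007] q [-0.47  0.52  1.91 -0.    0.71 -0.37]
shift cm [0.03 0.04 0.02] turn [-0.1  0.  -0. ] dist mm 1
```

View pics/s20c.png

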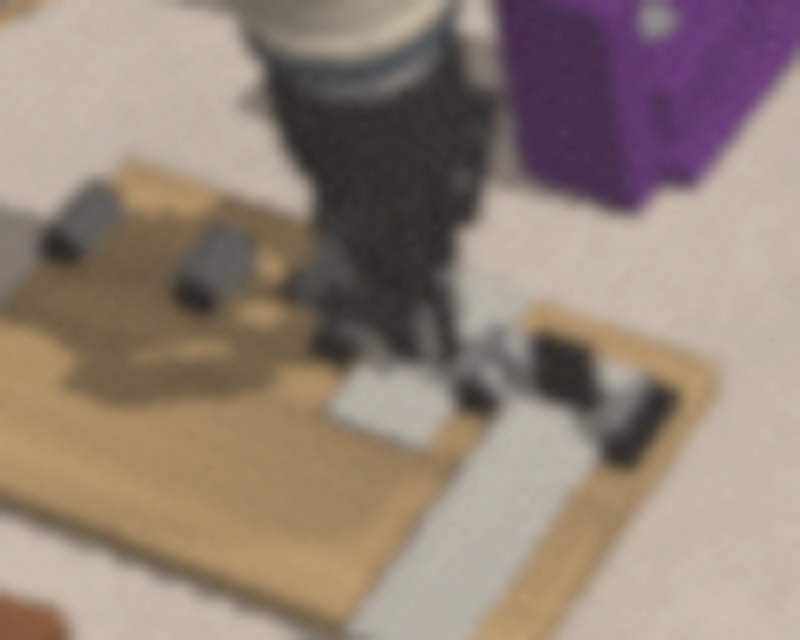

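Request:
jog_arm(
  series=[
    [[0,0,0.15,0,0,0,0],[0,0,0.15,0,0,0,0]],
  ],
)

```text
clock: 38.8
eef_pos: [501.1, -251.8, 30.2]
tcp_rot: [-3.141, 0.001, 1.476]
contact_force: [-7.7, -0.2, 26.4]
opening: 0.123
```

Request:
jog_arm(
  series=[
    [[0,0,0,0,0,0,3.5],[0,0,0,0,0,0,3.5],[0,0,0,0,0,0,3.5],[0,0,-4,0,0,0,3.5],[0,0,-9,0,0,0,3.5]],
  ],
)

```text
clock: 39.42
eef_pos: [500.1, -250.9, 117.9]
tcp_rot: [-3.137, -0.001, 1.476]
contact_force: [1.5, -0.9, 0.3]
opening: 0.407
```

Request:
jog_arm(
  series=[
    [[2,-1,-5,0,0,0,6],[8,-3,-8,0,0,0,6],[14,-6,-8,0,0,0,6],[20,-9,-8,0,0,0,6],[26,-12,-8,0,0,0,6]],
  ],
)

```text
clock: 40.05
eef_pos: [412.9, 1.2, 198.4]
tcp_rot: [-3.141, -0.0, 1.475]
contact_force: [0.6, 0.6, 0.4]
opening: 0.704
```

Request:
jog_arm(
  series=[
    [[6,0,0,0,0,0,6],[12,0,0,0,0,0,6],[18,0,0,0,0,0,6],[18,0,0,0,0,0,6]],
  ],
)

```text
clock: 40.55
eef_pos: [430.9, 182.4, 198.1]
tcp_rot: [-3.14, -0.001, 1.481]
contact_force: [-0.1, -1.0, 0.6]
opening: 0.702
```

Run:
```python
from h import *
plan([501.5,-251.4,30],-0.094)
b=grab('scene','s21');a=grab('top','t21')
cv2.imwrite('pics/s21c.png',crop(b,150,170,250,250,8,1.2))
cv2.imwrite('pics/t21c.png',crop(a,325,150,460,245,5.8))
```

```text
t 40.55 tcp [430.9 182.4 198.1] ang -0.09 open 0.702 F [-0.1 -1.   0.6] M [-0.072 -0.012 -0.029] q [0.4  0.15 1.99 0.   1.   0.49]
shift cm [-42.58  10.95  16.77] turn [-0.1 -0.   0.2] dist mm 471
```

View pics/s21c.png

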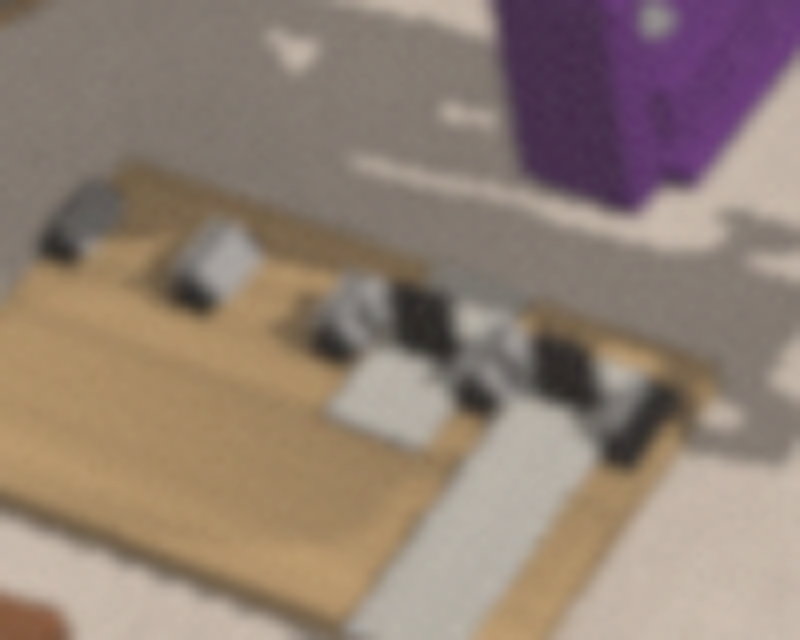

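View pics/t21c.png

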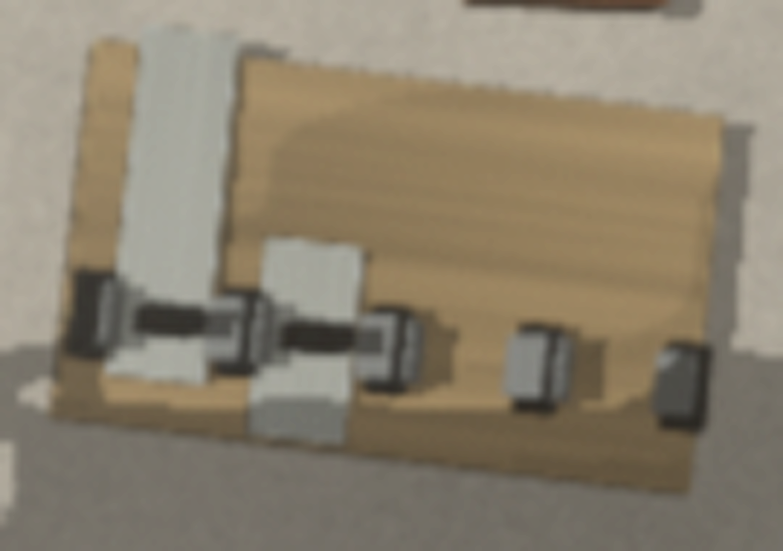

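View pics/t21.png

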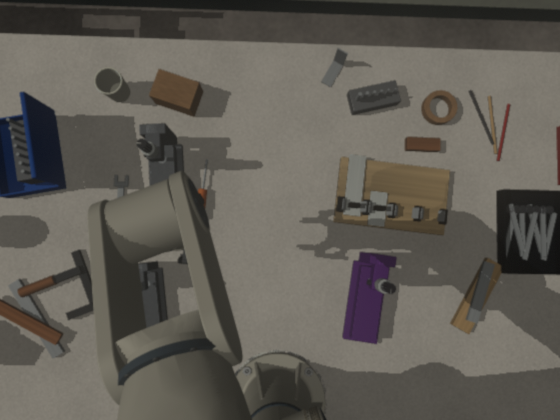

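View pics/s21.png

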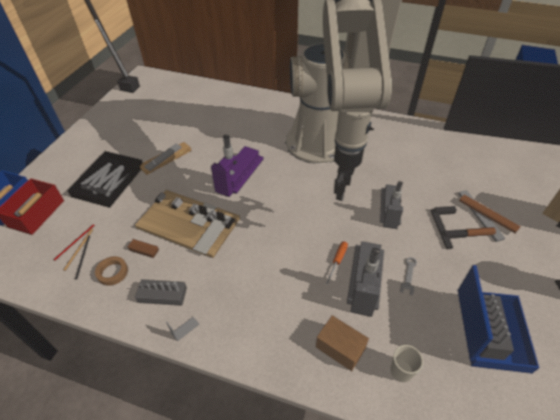

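Run:
```python
from h import *
np.set_printoptions(precision=1,suppress=True)
R=lambda x,y:(325+(x+.5)/5.8-.5,150+(y+.5)/5.8-.5)
yw=-.094;ex=np.array([math.cos(yw),math.sin(yw)]);ey=np.array([-ex[1],ex[0]])
o=np.array([498.6,-285.4])-np.array([2.2,2])
def loc(uv,z): d=onz('top',uv,z)[:,:2]-o; return np.c_[d@ex,d@ey]
print('lugs (expect 0,102),(0,34)',loc([R(171,320),R(319,337)],60))
print('long plate corners',loc([R(138,30),R(238,38),R(106,376),R(207,384)],26))
print('short plate corners',loc([R(264,238),R(362,248),R(249,436),R(345,444)],26))
print('rack',loc([R(50,417),R(690,492),R(92,40),R(722,115)],20))
```

```text
lugs (expect 0,102),(0,34) [[ -1.6 104.3]
 [ -1.4  39.2]]
long plate corners [[131.9 126.2]
 [133.8  80.6]
 [-26.2 124.2]
 [-24.5  78.5]]
short plate corners [[ 44.3  59.6]
 [ 45.1  14.9]
 [-45.5  57.3]
 [-44.   13.8]]
rack [[ -47.1  146.3]
 [ -46.9 -146.3]
 [ 126.2  145.6]
 [ 126.7 -145.8]]
```

Run:
```python
from rig import r
print(r.sign_off())
```

```text
the job is handed in; nothing more can be done
None
```

The job is handed in at about 40.6 s of the 208 s allowed; sign-off gives no verdict, so what follows is from my own checks.

**Gauging**
- I laid the long cover flat under the spindle of the larger grey gauge.
- I turned the knob about 445° clockwise in two grasps. That is about 2.2 rad past plate contact if the thimble started at 0.
- I then backed it off 170°, so the spindle should stand about 7 mm above plate height.
- The mark on the knob ended about 270° clockwise of its start, against 275° expected, so the knob followed the gripper.
- I could not read the spindle or ratchet joints directly. The wrist torque of roughly 0.05 N m during the last part of the turn fits the ratchet slipping, but that reading is noisy.

**Rack**
- I pressed the long cover and the one short cover I could find into two neighbouring slots, until they met the seat at the expected height.
- In the last pictures both lie flat under the clips.
- The long cover is about 0.4 mm off across the slot.
- The short cover is about 2.4 mm off across by its plate edges, within the 6 mm limit. Its lug alone reads about 5 mm off, but the long lug reads 2 mm high in the same view. I trusted the plate edges.
- Both covers are within 2 mm along the slot.

**Disagreements and surroundings**
- The two cameras disagreed by about 4–5 mm throughout. I used their average, and it agreed with where the fingers met the parts.
- I saw no other short cover on the bench. The wrench, screwdriver and wooden block look unmoved.

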